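Unhook the open-jaw flange spanner and lay it in its foam compartment

ROBOT

A 6-joint arm with a two-finger parallel gripper is mounted at the origin on the work surface. World frame = base frame: x ahead of the robot, y to its left, z up, the work surface at z = 0. Lengths are in m, angles in rad, forces in N, time in s.
With the tool pointing down it reaches from about 0.35 to 0.85 m from the base axis. Payload 8.1 kg.
Tool frame: the origin (TCP) lies on the centre line of the jaws, within the pads' length; the fingertips stand 19 mm ahead of it and the grasp point (between the pads) is the TCP (robot.tips_ahead is the distance from the TCP to the fingertips, in m); y points along the fingers, z is the direction in which the jaws open and shut, and the axes are right-handed (so a half turn about y gives the same grasp; the last joint's range is limited). The gripper opens to 93 mm and grips with 3 to 60 N. Pads are 15 mm wide; open, the fingers measure 128 mm over their backs; the gripper's body (75 mm by 188 mm) begins 65 mm behind the grasp point.
Start: joints at [1.018, 0.13, 1.488, -0, 1.523, -0.085], TCP at [0.271, 0.536, 0.21] pointing down, gripper open.
Joint ranges: [-2.96, 2.96], [-0.89, 2.26], [0.02, 2.5], [-1.34, 4.48], [0, 2.73], [-2.66, 2.66]. Speed limits (rad/s): [2.39, 2.39, 2.79, 3.14, 3.14, 3.14].

INTERFACE

Orientations are given as a rotation vector (axis times angle).
In Python, from plant import robot, imaging, models gives the robot as it stands.
- The arm moves only by the tool carry_out, never from a script. Its argument "motion" is one flat list of numbers, 7 for each row, row after row: the shift along the tool's x, y, z in m, then the turn, a rotation vector about the tool's x, y, z in degrees, then the opening, from -1 (shut) to 1 (fully open). A call has exactly 5 rows; each row shifts and turns the pose as measured when the row begins, along the tool's axes as they then stand; what a row does not reach is not made up. A row lasts 1/10 s, in which the tool goes at most 50 mm and 8.59 degrees, less where a joint would pass 70% of its speed; a pose out of reach is approached as far as the arm can. A call is refused whole if a number of a shift passes 0.05 or a number of a turn 8.59, either way. A call with a gripper value outside its range is refused whole. The fingers move at their own pace and stop on an object; "squeeze" is the grip in N (left out, the last holds). Time passes only in rows, so rows that do not move let the fingers close, or fill a call up. It gives the time, the measured TCP pose, the force and the opening at its end, in the units of the state.
- robot.read_state(): the state, without advancing time (a new reading comes with each control period).
- imaging.read_camera(name): name is "side" or "top" or "wrist"; returns the picture (420x560x3 uint8, blue, green, red); there is no depth.
- imaging.camera_model(name): a dict with "K" (3x3 intrinsics, pixels), "position" and "orientation" of the camera in the world. Camera axes: x right, y down, z forward; pixel columns grow to the right and rows downward; lengths in m; the calibration is good to about 2 mm. The wrist camera is an equidistant fisheye: a pixel r from the principal point sees the ray r / f radians off the axis. A picture is of the moment at which its call begins: read the wrist's pose just before it. camera_model takes no time and is no camera call; for the wrist camera it gives the pose at the moment of the call.
- robot.close_job(): hands the job in, once; it reports no verdict.
Trained networks look in the newest picture that a camera, given by its name, has taken for a name from the list of things; names that differ only in an ending like _2 or _b are one class to them, and where a whole thing is asked for, a point or a joint stands for the part that bears it (a point fixed in the world has none). Each returns a list of dicts, best first, with "confidence" (0 to 1); they miss things now and then, are a little off and sometimes report something else, mostly with a low value. They report only what shows in the picture. A call takes as long as a camera call. They do not tell look-alikes from the thing itself.
- models.outline_of(camera, thing): "pixels" (420x560 bool, what is visible of it) and "pixel" ([column, row] in pixels, amid what is visible of it).
The state is a dict: "t": time; "q": joint angles; "dq": joint speeds; "joint_torque": joint torques, N m; "tool_pos": TCP position; "orientation": TCP orientation; "force": force on the tool from outside, world axes, zero at the start; "wrist_torque": the same for the moment, N m; "opening": finger opening in m.
Only numpy, scipy, OpenCV 4.12 (cv2) and the standard library are available. Lean on these libraries where they do the work, as an engineer would, in place of code of your own. Each camera call takes 0.05 s, during which the arm holds its last target.

TASK

On the sloped tool rack, find the long flat spanner with the open jaw, free its eye from the peg's upturned tip without forcing it against the peg or the rack, and lay it down (not dropped) flat in the long empty compartment of the foam tray, eye in the narrow end and jaw in the wide end. Leave the other spanners and everything else on the table as they are, and let go at the end.

Things in the scene. Friction and masses are not known exactly. Their poses are not given: they have to be found in the camera images.
- spanner: The long one with the open jaw: flat steel, 156 mm long, 8 mm thick, 200 g (may differ by a third). Origin at the centre of its eye on the underside; x from jaw to eye, z through the thickness, off the rack's board at the start. The eye end is 24 mm wide and reaches x=+19; its slot is 24 mm long (x=-12 to +12), 12 mm wide. Starts threaded on any of the three pegs, lying on the slope.
- spanner_grip (a point): Point near the spanner's balance point, mid-thickness (x=-62, z=+4 in the spanner's frame). The shank here (x=-12 to -100) is 20 mm wide: grip across it.
- spanner_jaw (a point): Point at the root of the spanner's open jaw on its underside (x=-115, y=0, z=0 in the spanner's frame). The jaw end, x=-100 to -137, is 44 mm wide.
- rack: Fixed grey tool rack, 260 mm wide (y), about 165 mm deep, 140 mm high; origin under its centre on the table. Its board rises at 35 degrees towards its +x. The spanners lie on two rubber bars, 22 mm off the board; from 14 to 85 mm down the slope from the pegs there is free space under and beside the shanks. Three bent pegs, 80 mm apart (y=-80, 0, 80), pass through the eyes.
- peg_row (a point): Nominal centre of the middle peg where it crosses the plane of the spanners' undersides (rack x=51, z=115 mm). Pegs: 6 x 6 mm bar, square to the board. Each may sit up to 5 mm higher or lower on the slope, unmeasured, and the rubber keeps a spanner anywhere in its slack: with the spanner a little off the bars, feel up the slope for a light stop (about 5 N), come back 4.5 mm. Over 25 N on rack or peg is forcing.
- peg_bend (a point): Where the middle peg bends up the slope, 27 mm above peg_row, square to the board. The tip, 6 mm thick, reaches 14.5 mm up the slope from the peg's axis, with a 2.5 mm lip below the peg (20 mm in all). The 24 mm slot passes only 2.5 to 6.5 mm short of its upper stop; higher or lower it catches. Draw off square to the board. The spanner can rise 15 mm off the bars before meeting the tip.
- tray: Fixed foam tray 200 (x) x 180 (y) x 40 mm high, origin under its centre. Two compartments along x: at y=+43 the long empty one, at y=-43 a short one with a short spanner in it. Compartment floors are 24 mm above the table, the foam rises 16 mm above them. A channel across the whole tray, x=-32 to +32, its floor 10 mm above the table, leaves room for fingers on both sides of the shanks.
- pocket_eye (a point): Point on the long compartment's floor (tray x=+62, y=+43, z=24) where the centre of the eye's underside belongs. This end is 30 mm wide and ends 23 mm beyond the point.
- pocket_jaw (a point): Point on the long compartment's floor (tray x=-53, y=+43, z=24) where point spanner_jaw belongs. This end is 50 mm wide and ends 26 mm beyond the point.
- ring_spanner: Flat steel, 8 mm thick; origin at the centre of its eye (hanging slot) on the underside, x from jaw to eye, z through the thickness. Long spanner (156 mm) with a closed ring head, hung on the rack; leave it.
- short_spanner: Flat steel, 8 mm thick; origin at the centre of its eye (hanging slot) on the underside, x from jaw to eye, z through the thickness. Short spanner (121 mm) with a small open jaw, hung on the rack; leave it.
- stored_spanner: Flat steel, 8 mm thick; origin at the centre of its eye (hanging slot) on the underside, x from jaw to eye, z through the thickness. Short spanner lying in the tray's short compartment; leave it.
- jar: Small jar, 44 mm across, 55 mm high, origin under its centre; leave it.
- stub: Aluminium flanged pipe stub, 40 mm across, 44 mm high, origin under its centre; leave it.
- centring: Steel ring, 54 mm across, 8 mm high, origin under its centre; leave it.
- driver: Screwdriver lying on the table beyond the work, along its x; leave it.
- carton: Small carton 60 x 45 x 35 mm, origin under its centre; leave it.
Things that resemble listed ones, but are neither listed nor needed, are in the scene too. Leave any red or yellow look-alike of the spanner alone.

How it is judged:
By the outcome, as a careful person would: the job done as asked, in the order asked, and still so for the second after the job is handed in, with the robot touching nothing.
It also fails if it takes over 45 s, if anything falls off the work surface, if the arm or the gripper's body presses on something with over 40 N, if the wrist force passes 120 N, or if a joint passes its speed limit or range.

## Working session

There is one attempt and no reset: what is moved stays moved. The work goes in short steps, Python scripts to look and compute and a tool call to move; the robot and the scene stay as the last step left them, time stands still between calls to the robot, and variables do not carry over. Pictures are saved under pics/ and viewed, and the job is handed in when it is done.

Besides the shell and the picture viewer there is one more tool, called after "Emit:" by a JSON object that holds its "name" and its "arguments". carry_out: Moves the arm, as the interface text tells. Its arguments: {"type":"object","properties":{"motion":{"type":"array","items":{"type":"number"}},"squeeze":{"type":"number"}},"required":["motion"]}

```bash
ls; mkdir -p pics; python3 - <<'E'
from plant import robot, imaging, models
import cv2
s=robot.read_state(); print({k:(v if not hasattr(v,'round') else v) for k,v in s.items()})
for n in ['side','top','wrist']:
    cv2.imwrite(f'pics/{n}0.png',imaging.read_camera(n)); m=imaging.camera_model(n); print(n,m)
E
```

```text
pics
{'t': 0.0, 'q': array([ 1.01760268e+00,  1.31144705e-01,  1.48925718e+00, -9.73639337e-06,
        1.52296887e+00, -8.54258716e-02]), 'dq': array([-2.45912024e-05, -1.51146334e-03, -1.52015108e-03, -1.38816131e-03,
       -4.20427290e-04, -3.87956595e-04]), 'joint_torque': array([-8.91056443e-04, -5.59863424e+01, -4.91738963e+01,  7.66428094e-02,
        3.58583929e-02, -1.29055456e-04]), 'tool_pos': array([0.27023641, 0.53506522, 0.20880941]), 'orientation': array([-1.54119765,  0.36729615, -0.36642721]), 'force': array([0.38310351, 0.21016812, 0.10044766]), 'wrist_torque': array([-0.02360369,  0.00544752,  0.01620348]), 'opening': 0.09289249713798839}
side {'K': array([[434.65670268,   0.        , 282.36417731],
       [  0.        , 434.65670268, 212.21527953],
       [  0.        ,   0.        ,   1.        ]]), 'position': array([ 0.15922729, -0.70553756,  0.62368953]), 'orientation': array([-2.07736813,  0.51538513, -0.26862644])}
top {'K': array([[402.35214263,   0.        , 283.93273779],
       [  0.        , 402.35214263, 209.96135483],
       [  0.        ,   0.        ,   1.        ]]), 'position': array([ 0.39277202, -0.02526641,  1.15790469]), 'orientation': array([-2.17354356,  2.14839204, -0.12427459])}
wrist {'K': array([[325.1922621 ,   0.        , 282.7417404 ],
       [  0.        , 325.1922621 , 212.98006291],
       [  0.        ,   0.        ,   1.        ]]), 'position': array([0.20671966, 0.56868588, 0.38379691]), 'orientation': array([2.47951457, 1.52751992, 0.19721219])}
```

View pics/side0.png

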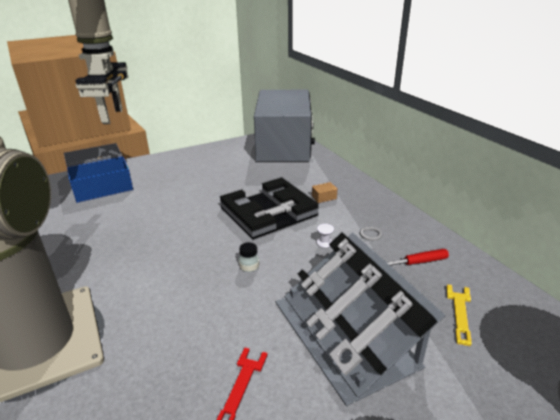

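View pics/top0.png

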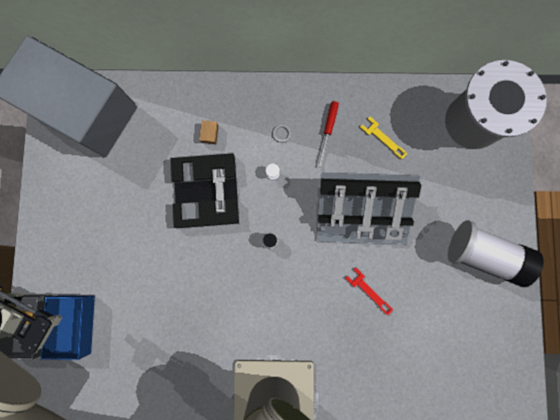

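View pics/wrist0.png

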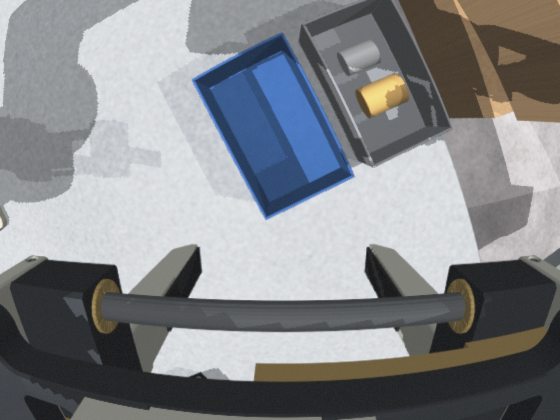

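```bash
cat > h.py <<'E'
from plant import robot, imaging, models
import numpy as np, cv2
from scipy.spatial.transform import Rotation as R
def cam(n):
    m=imaging.camera_model(n); return np.array(m['K']),np.array(m['position']),R.from_rotvec(m['orientation']).as_matrix()
def proj(n,P,m=None):
    K,p,O=m or cam(n); c=(np.atleast_2d(P)-p)@O
    if n!='wrist':
        return c[:,:2]/c[:,2:]*K[0,0]+K[:2,2]
    r=np.hypot(c[:,0],c[:,1]); th=np.arctan2(r,c[:,2])
    return c[:,:2]/r[:,None]*th[:,None]*K[0,0]+K[:2,2]
def ray(n,px,m=None):
    K,p,O=m or cam(n); u=(np.atleast_2d(px)-K[:2,2])/K[0,0]
    if n!='wrist': d=np.c_[u,np.ones(len(u))]
    else:
        th=np.hypot(u[:,0],u[:,1]); d=np.c_[u*(np.sin(th)/th)[:,None],np.cos(th)]
    d=d@O.T; return p,d/np.linalg.norm(d,axis=1)[:,None]
def onz(n,px,z,m=None):
    p,d=ray(n,px,m); return p+d*((z-p[2])/d[:,2])[:,None]
def st():
    s=robot.read_state(); return s,np.array(s['tool_pos']),R.from_rotvec(s['orientation']).as_matrix()
E
python3 - <<'E'
from h import *
a=cv2.imread('pics/top0.png'); b=cv2.imread('pics/side0.png')
cv2.imwrite('pics/c1.png',cv2.resize(a[165:255,305:435],None,fx=6,fy=6,interpolation=cv2.INTER_CUBIC))
cv2.imwrite('pics/c2.png',cv2.resize(b[225:400,270:450],None,fx=4.2,fy=3.4,interpolation=cv2.INTER_CUBIC)[:600])
cv2.imwrite('pics/c3.png',cv2.resize(a[140:240,160:290],None,fx=6,fy=6,interpolation=cv2.INTER_CUBIC))
for c in ['top','side']:
    imaging.read_camera(c)
    for t in ['spanner','ring_spanner','short_spanner','rack','tray','stored_spanner','jar','stub']:
        print(c,t,[(round(o['confidence'],2),np.round(o['pixel'],1).tolist(),int(o['pixels'].sum())) for o in models.outline_of(c,t)][:3])
E
```

```text
top spanner [(0.78, [366.0, 212.8], 445), (0.74, [381.1, 138.8], 421)]
top ring_spanner [(0.56, [396.4, 220.5], 525)]
top short_spanner [(0.8, [334.5, 207.6], 217)]
top rack [(0.67, [362.9, 202.1], 5643), (0.36, [367.5, 214.9], 457)]
top tray [(0.65, [202.0, 193.1], 4200)]
top stored_spanner [(0.68, [220.0, 187.7], 343)]
top jar [(0.58, [273.3, 237.2], 203)]
top stub [(0.61, [270.2, 173.9], 184)]
side spanner [(0.89, [460.2, 311.4], 713), (0.78, [240.8, 381.8], 1063), (0.7, [338.9, 304.1], 1041)]
side ring_spanner [(0.79, [365.6, 339.7], 1348)]
side short_spanner [(0.71, [328.2, 269.8], 692), (0.67, [425.0, 258.8], 542)]
side rack [(0.97, [365.1, 323.4], 13616), (0.72, [365.9, 338.9], 1356)]
side tray [(0.81, [267.6, 205.5], 3384), (0.42, [280.8, 212.8], 242), (0.36, [337.4, 307.9], 1044)]
side stored_spanner [(0.61, [279.7, 211.9], 234)]
side jar [(0.9, [250.3, 259.5], 538)]
side stub [(0.84, [327.7, 235.2], 282), (0.31, [248.1, 259.0], 505)]
```

View pics/c1.png

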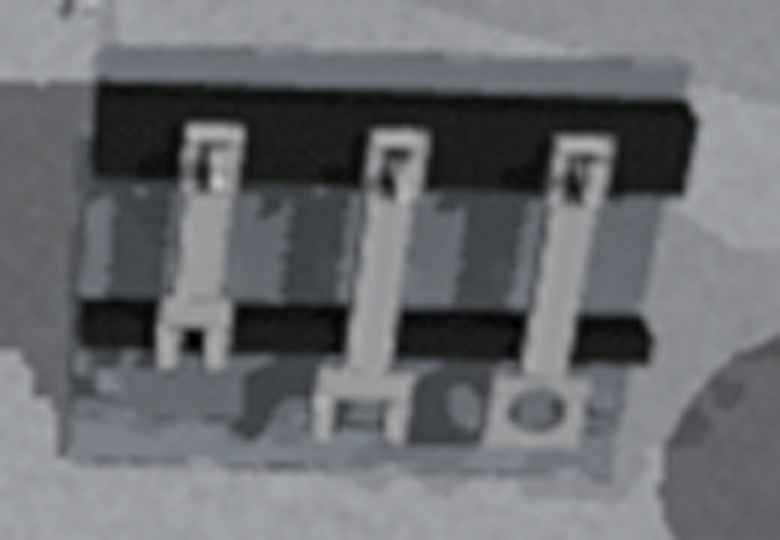

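View pics/c2.png

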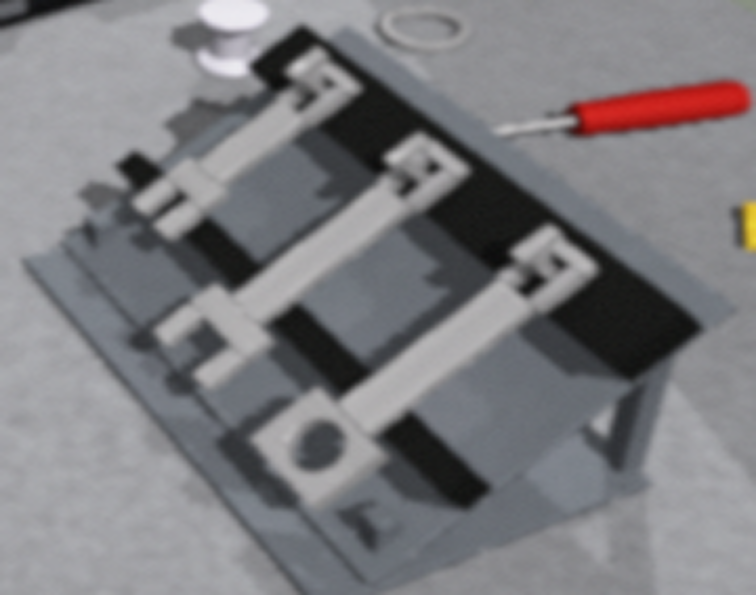

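View pics/c3.png

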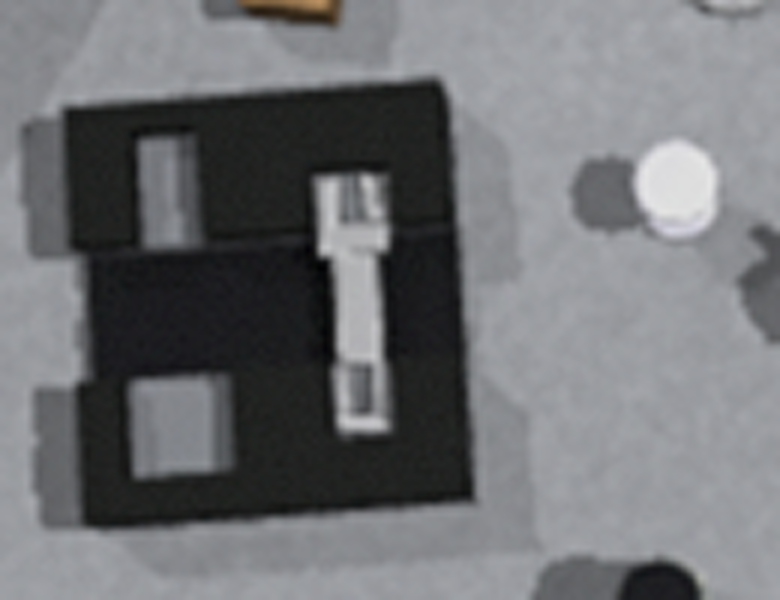

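```bash
cat > fit1.py <<'E'
from h import *
from scipy.optimize import least_squares
def c1(x,y): return (np.array([x,y])+.5)/6-.5+[305,165]
def c2(x,y): return (np.array([x,y])+.5)/[4.2,3.4]-.5+[270,225]
def c3(x,y): return (np.array([x,y])+.5)/6-.5+[160,140]
a=np.radians(35)
def Rr(yaw): # spanner/rack-slope frame: x up slope, z normal
    return R.from_euler('z',yaw).as_matrix()@np.array([[np.cos(a),0,-np.sin(a)],[0,1,0],[np.sin(a),0,np.cos(a)]])
mm=np.array
T=[((19,12,8),c1(370,128)),((19,-12,8),c1(430,130)),((-100,22,8),c1(318,370)),((-100,-22,8),c1(412,375)),((-137,22,8),c1(315,440)),((-137,-22,8),c1(405,445))]
S=[((19,12,8),c2(423,130)),((19,-12,8),c2(470,172)),((-100,22,8),c2(212,283)),((-100,-22,8),c2(272,345)),((-137,22,8),c2(155,330)),((-137,-22,8),c2(207,382))]
mt,ms=cam('top'),cam('side')
def res(p,full=False):
    M=Rr(p[3]); o=p[:3]
    r=[]
    for n,m,L in(('top',mt,T),('side',ms,S)):
        P=mm([l[0] for l in L])/1000@M.T+o
        r.append(proj(n,P,m)-mm([l[1] for l in L]))
    return np.vstack(r) if full else np.vstack(r).ravel()
s=least_squares(res,[0.43,-0.2,0.115,0],loss='soft_l1')
print('spanner eye underside',s.x[:3].round(4),'yaw deg',np.degrees(s.x[3]),'rms px',np.sqrt((s.fun**2).mean())); print(res(s.x,True).round(1).tolist())
# tray
TT=mm([c3(68,105),c3(440,80),c3(472,497),c3(85,525)]); 
W=onz('top',TT,0.04,mt); print(W.round(4).tolist()); 
c=W.mean(0); ex=(W[0]-W[3]+W[1]-W[2]); ey=W[0]-W[1]+W[3]-W[2]
print('tray',c,np.linalg.norm(ex)/2,np.linalg.norm(ey)/2,np.degrees(np.arctan2(ex[1],ex[0])),np.degrees(np.arctan2(-ey[0],ey[1])))
st_,p,O=st(); print(p,O.round(2))
m=cam('wrist'); print('cam in tool',O.T@(m[1]-p),(O.T@m[2]).round(2))
E
python3 fit1.py
```

```text
spanner eye underside [ 0.565  -0.2483  0.1131] yaw deg -0.581910441725687 rms px 1.0674485880252567
[[0.3, 0.6], [-0.4, 0.5], [0.3, -0.2], [0.7, -0.7], [-0.6, -0.4], [0.3, -0.9], [1.5, 2.3], [-1.3, -2.3], [0.7, -0.1], [-0.3, -2.2], [-0.6, 0.2], [-0.4, 1.8]]
[[0.6707, 0.2997, 0.04], [0.6848, 0.1239, 0.04], [0.4867, 0.1038, 0.04], [0.4716, 0.283, 0.04]]
tray [0.57845265 0.20260048 0.04      ] 0.19943178018599161 0.17813883048065368 5.292574525272883 4.71144332505976
[0.27055348 0.53555112 0.20982974] [[ 0.89  0.    0.45]
 [-0.45 -0.    0.89]
 [ 0.   -1.    0.  ]]
cam in tool [-0.07189596 -0.17477407  0.00099876] [[-0.    0.97  0.26]
 [ 0.   -0.26  0.97]
 [ 1.    0.   -0.  ]]
```

```bash
cat >> h.py <<'E'
def rot(yaw,pitch):
    "tool orientation: x up-slope (pitch deg), z along y, yaw deg"
    a=np.radians(pitch); c,s=np.cos(a),np.sin(a)
    return R.from_euler('z',yaw,degrees=True).as_matrix()@np.array([[c,s,0],[0,0,1],[s,-c,0]])
def plan(P,Rt,n,g,p=None,O=None,pr=True):
    "n rows from the current pose to the target"
    if p is None: _,p,O=st()
    p=np.array(p);w=R.from_matrix(O.T@Rt).as_rotvec(); rows=[]
    for i in range(n):
        d=O.T@(P-p)/(n-i); rows.append([*d.round(4),*np.degrees(w/n).round(2),g])
        p=p+O@np.array(rows[-1][:3]); O=O@R.from_rotvec(np.radians(rows[-1][3:6])).as_matrix()
    if pr: 
        for i,r in enumerate(rows): print(','.join(f'{v:g}' for v in r), end=',\n' if (i+1)%5==0 else ', ')
    return p,O
E
python3 - <<'E'
from h import *
p,O=plan(np.array([.30,.44,.26]),rot(-14,12),5,0)
p,O=plan(np.array([.435,-.23,.215]),rot(-.6,35),15,0,p,O)
E
```

```text
0.0139,-0.01,-0.0144,0.27,-2.55,-2.39,0, 0.0136,-0.0095,-0.015,0.27,-2.55,-2.39,0, 0.0133,-0.0091,-0.0155,0.27,-2.55,-2.39,0, 0.013,-0.0086,-0.0161,0.27,-2.55,-2.39,0, 0.0127,-0.0081,-0.0166,0.27,-2.55,-2.39,0,
0.0185,0.007,-0.0412,0.36,-0.83,-1.53,0, 0.0177,0.0072,-0.0415,0.36,-0.83,-1.53,0, 0.0169,0.0074,-0.0418,0.36,-0.83,-1.53,0, 0.0161,0.0076,-0.042,0.36,-0.83,-1.53,0, 0.0153,0.0078,-0.0423,0.36,-0.83,-1.53,0,
0.0145,0.0079,-0.0426,0.36,-0.83,-1.53,0, 0.0136,0.008,-0.0428,0.36,-0.83,-1.53,0, 0.0128,0.0081,-0.0431,0.36,-0.83,-1.53,0, 0.0119,0.0081,-0.0433,0.36,-0.83,-1.53,0, 0.0111,0.0081,-0.0435,0.36,-0.83,-1.53,0,
0.0102,0.0082,-0.0437,0.36,-0.83,-1.53,0, 0.0094,0.0082,-0.0439,0.36,-0.83,-1.53,0, 0.0086,0.0081,-0.0441,0.36,-0.83,-1.53,0, 0.0077,0.008,-0.0443,0.36,-0.83,-1.53,0, 0.0068,0.008,-0.0445,0.36,-0.83,-1.53,0,
```

Emit:
{"name": "carry_out", "arguments": {"motion": [0.014,-0.01,-0.0145,0.3,-2.5,-2.4,0,0.0135,-0.0095,-0.015,0.3,-2.5,-2.4,0,0.013,-0.009,-0.0155,0.3,-2.5,-2.4,0,0.013,-0.0085,-0.016,0.3,-2.5,-2.4,0,0.0125,-0.008,-0.0165,0.3,-2.5,-2.4,0], "squeeze": 40}}

```text
t: 1.55
tool_pos: [0.3004, 0.4374, 0.2589]
orientation: [-1.584, 0.02, -0.358]
force: [0.4, 0.6, 0.6]
opening: 0.0575
```

Emit:
{"name": "carry_out", "arguments": {"motion": [0.0185,0.007,-0.041,0.36,-0.83,-1.5,0,0.0177,0.007,-0.0415,0.36,-0.83,-1.5,0,0.017,0.0074,-0.042,0.36,-0.83,-1.5,0,0.016,0.0076,-0.042,0.36,-0.83,-1.5,0,0.0153,0.0078,-0.0423,0.36,-0.83,-1.5,0]}}

```text
t: 2.05
tool_pos: [0.3481, 0.2113, 0.2471]
orientation: [-1.564, -0.162, -0.4]
force: [1.3, -0.8, 1.0]
opening: 0.0466
```

Emit:
{"name": "carry_out", "arguments": {"motion": [0.0145,0.008,-0.0425,0.36,-0.83,-1.5,0,0.0136,0.008,-0.043,0.36,-0.83,-1.5,0,0.0128,0.008,-0.043,0.36,-0.83,-1.5,0,0.012,0.008,-0.0433,0.36,-0.83,-1.5,0,0.011,0.008,-0.0435,0.36,-0.83,-1.5,0]}}

```text
t: 2.55
tool_pos: [0.4392, 0.001, 0.2338]
orientation: [-1.57, -0.298, -0.406]
force: [1.1, 1.9, -1.3]
opening: 0.0467
```

```bash
python3 - <<'E'
from h import *
_,p,O=st();print(p,O.round(3))
plan(np.array([.435,-.235,.215]),rot(-.6,35),5,0)
E
```

```text
[0.43921285 0.00098339 0.23378236] [[ 0.899  0.431  0.073]
 [-0.06  -0.043  0.997]
 [ 0.433 -0.901 -0.013]]
0.0005,0.005,-0.0471,0.49,-0.54,-1.87,0, -0.0002,0.0047,-0.0471,0.49,-0.54,-1.87,0, -0.0007,0.0042,-0.0472,0.49,-0.54,-1.87,0, -0.0013,0.0038,-0.0472,0.49,-0.54,-1.87,0, -0.0019,0.0033,-0.0471,0.49,-0.54,-1.87,0,
```

Emit:
{"name": "carry_out", "arguments": {"motion": [0.0005,0.005,-0.047,0.5,-0.55,-1.9,0,0,0.0047,-0.047,0.5,-0.55,-1.9,0,-0.0007,0.0042,-0.047,0.5,-0.55,-1.9,0,-0.0013,0.0038,-0.047,0.5,-0.55,-1.9,0,-0.002,0.0033,-0.047,0.5,-0.55,-1.9,0]}}

```text
t: 3.05
tool_pos: [0.4452, -0.2261, 0.2196]
orientation: [-1.526, -0.465, -0.481]
force: [1.4, 0.5, 0.0]
opening: 0.0468
```

```bash
python3 - <<'E'
from h import *
s,p,O=st();print(p,O.round(3),np.abs(s['dq']).max())
m=cam('wrist'); im=imaging.read_camera('wrist'); m2=cam('wrist'); print(m[1],m2[1])
cv2.imwrite('pics/w1.png',im); np.savez('w1.npz',K=m[0],p=m[1],O=m[2])
M=O@0
import fit1
o=fit1.s.x[:3];M=fit1.Rr(fit1.s.x[3])
V=np.array([l[0] for l in fit1.T])/1000@M.T+o
pp=proj('wrist',V,m); print(pp.round(0).tolist())
for q in pp: cv2.circle(im,tuple(int(v) for v in q),2,(0,0,255),-1)
cv2.imwrite('pics/w1o.png',cv2.resize(im,(784,588)))
E
```

```text
[ 0.44515877 -0.2260879   0.21964694] [[ 0.823  0.568  0.012]
 [-0.008 -0.01   1.   ]
 [ 0.568 -0.823 -0.004]] 1.8823714675929688
[ 0.28715004 -0.22259975  0.32305663] [ 0.28424373 -0.22986304  0.32081706]Traceback (most recent call last):
  File "<stdin>", line 5, in <module>
ValueError: matmul: Input operand 1 does not have enough dimensions (has 0, gufunc core with signature (n?,k),(k,m?)->(n?,m?) requires 1)
```

Arm was still settling; retake the picture now that it is at rest.

```bash
python3 - <<'E'
from h import *
import fit1
s,p,O=st();print(p,np.abs(s['dq']).max())
m=cam('wrist'); im=imaging.read_camera('wrist'); m2=cam('wrist'); print(m[1],m2[1])
cv2.imwrite('pics/w2.png',im); np.savez('w2.npz',K=m[0],p=m[1],O=m[2])
o=fit1.s.x[:3];M=fit1.Rr(fit1.s.x[3])
V=np.array([l[0] for l in fit1.T])/1000@M.T+o
pp=proj('wrist',V,m); print(pp.round(0).tolist())
for q in pp: cv2.circle(im,tuple(int(v) for v in q),2,(0,0,255),-1)
cv2.imwrite('pics/w2o.png',cv2.resize(im,(784,588)))
E
```

```text
spanner eye underside [ 0.565  -0.2483  0.1131] yaw deg -0.581910441725687 rms px 1.0674485880252567
[[0.3, 0.6], [-0.4, 0.5], [0.3, -0.2], [0.7, -0.7], [-0.6, -0.4], [0.3, -0.9], [1.5, 2.3], [-1.3, -2.3], [0.7, -0.1], [-0.3, -2.2], [-0.6, 0.2], [-0.4, 1.8]]
[[0.6707, 0.2997, 0.04], [0.6848, 0.1239, 0.04], [0.4867, 0.1038, 0.04], [0.4716, 0.283, 0.04]]
tray [0.57845265 0.20260048 0.04      ] 0.19943178018599161 0.17813883048065368 5.292574525272883 4.71144332505976
[ 0.4421069  -0.23484923  0.21724005] [[ 0.82  0.57  0.02]
 [-0.01 -0.02  1.  ]
 [ 0.57 -0.82 -0.01]]
cam in tool [-0.0713886  -0.17486026  0.00118125] [[-0.    0.97  0.26]
 [-0.   -0.26  0.97]
 [ 1.    0.    0.  ]]
[ 0.4421069  -0.23484923  0.21724005] 0.3819273522203883
[ 0.28424373 -0.22986304  0.32081706] [ 0.28487252 -0.22615919  0.32102206]
[[283.0, 255.0], [261.0, 255.0], [293.0, 142.0], [249.0, 142.0], [293.0, 105.0], [248.0, 105.0]]
```

View pics/w2o.png

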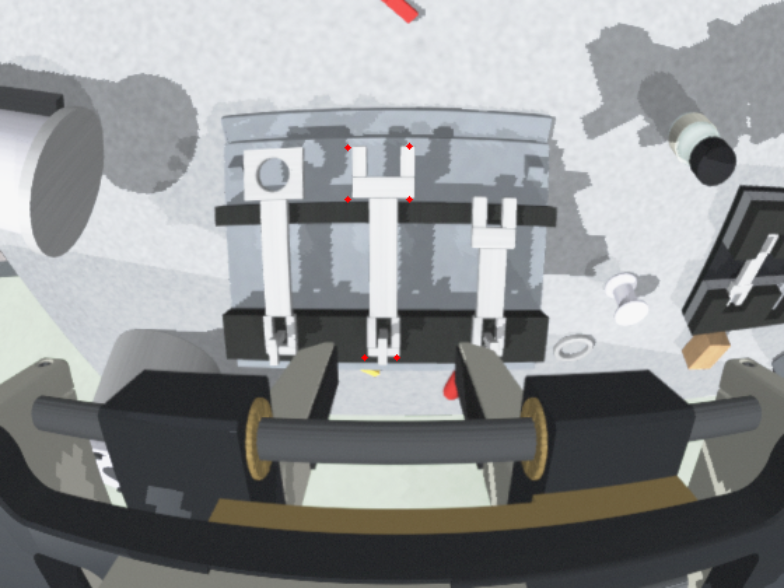

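```bash
python3 - <<'E'
from h import *
s,p,O=st();print(p,np.abs(s['dq']).max())
m=cam('wrist'); im=imaging.read_camera('wrist'); m2=cam('wrist'); print(m[1],m2[1])
s,p,O=st();print(p,O.round(4),np.abs(s['dq']).max())
cv2.imwrite('pics/w3.png',im); np.savez('w3.npz',K=m[0],p=m[1],O=m[2])
cv2.imwrite('pics/w3c.png',cv2.resize(im[70:270,215:325],None,fx=5,fy=3,interpolation=cv2.INTER_CUBIC))
E
```

```text
[ 0.44235664 -0.23103362  0.21682766] 0.21526042091973702
[ 0.28487252 -0.22615919  0.32102206] [ 0.28583997 -0.22349632  0.32153908]
[ 0.44323606 -0.22786364  0.2172412 ] [[ 8.263e-01  5.628e-01  2.070e-02]
 [-1.760e-02 -1.100e-02  9.998e-01]
 [ 5.629e-01 -8.265e-01  9.000e-04]] 0.11894509276062167
```

View pics/w3c.png

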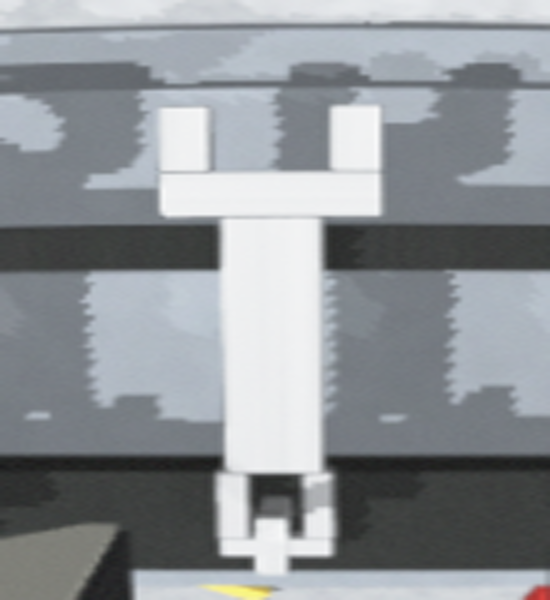

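```bash
cat > fit2.py <<'E'
from fit1 import *
z=np.load('w3.npz'); mw=(z['K'],z['p'],z['O'])
def cw(x,y): return (np.array([x,y])+.5)/[5,3]-.5+[215,70]
Wp=[((-137,22,8),cw(381,105)),((-137,-22,8),cw(158,107)),((-100,22,8),cw(381,215)),((-100,-22,8),cw(159,216)),((-100,10,8),cw(321,217)),((-100,-10,8),cw(219,217)),((19,12,8),cw(334,556)),((19,-12,8),cw(218,556))]
def resw(p,full=False):
    P=mm([l[0] for l in Wp])/1000@Rr(p[3]).T+p[:3]
    r=proj('wrist',P,mw)-mm([l[1] for l in Wp])
    return r if full else r.ravel()
a1=least_squares(resw,s.x); print('wrist only',a1.x.round(4),np.degrees(a1.x[3]),np.sqrt((a1.fun**2).mean())); print(resw(a1.x,True).round(1).tolist())
a2=least_squares(lambda p:np.r_[resw(p)*1.5,res(p)],s.x,loss='soft_l1'); print('all',a2.x.round(4),np.degrees(a2.x[3]))
E
python3 fit2.py|tail -3
```

```text
wrist only [ 0.5644 -0.2465  0.1119 -0.0184] -1.0548058896744767 0.21891449418785158
[[0.0, -0.1], [-0.1, -0.2], [0.0, 0.4], [0.1, 0.4], [-0.1, -0.3], [0.1, -0.1], [-0.4, 0.0], [0.4, -0.0]]
all [ 0.5651 -0.2467  0.1112 -0.0185] -1.0623826298853722
```

```bash
cat > sp.py <<'E'
from h import *
a=np.radians(35)
o=np.array([.5645,-.2466,.1117]); yaw=-1.05
M=R.from_euler('z',yaw,degrees=True).as_matrix()@np.array([[np.cos(a),0,-np.sin(a)],[0,1,0],[np.sin(a),0,np.cos(a)]])
def at(x,y,z): return o+M@(np.array([x,y,z])/1000)
E
python3 - <<'E'
from sp import *
mt=cam('top')
f=lambda x,y:(np.array([x,y])+.5)/6-.5+[305,165]
for A,B,z in (((65,455),(610,478),0.005),((98,82),(690,102),.13)):
    w=onz('top',[f(*A),f(*B)],z,mt); d=w[0]-w[1]; print(w.round(3).tolist(),np.degrees(np.arctan2(-d[0],d[1])),np.linalg.norm(d))
s,p,O=st();print(p,np.abs(s['dq']).max())
p,O=plan(at(-62,0,60),rot(yaw,35),5,0)
p,O=plan(at(-62,0,8),rot(yaw,35),5,0,p,O)
E
```

```text
[[0.441, -0.114, 0.005], [0.433, -0.374, 0.005]] -1.7452619229231012 0.2595376353983106
[[0.597, -0.118, 0.13], [0.591, -0.374, 0.13]] -1.3044154083488577 0.2558788045599026
[ 0.44323606 -0.22786364  0.2172412 ] 0.11894509276062167
-0.0043,0.0193,-0.0033,0.01,-0.03,-0.15,0, -0.0044,0.0193,-0.0033,0.01,-0.03,-0.15,0, -0.0044,0.0193,-0.0033,0.01,-0.03,-0.15,0, -0.0045,0.0192,-0.0033,0.01,-0.03,-0.15,0, -0.0046,0.0193,-0.0033,0.01,-0.03,-0.15,0,
0,0.0104,-0,-0,0,0,0, 0,0.0104,-0,-0,0,0,0, 0,0.0104,-0,-0,0,0,0, 0,0.0104,-0,-0,0,0,0, 0,0.0104,-0,-0,0,0,0,
```

Emit:
{"name": "carry_out", "arguments": {"motion": [-0.0043,0.0193,-0.0033,0,0,-0.15,0,-0.0044,0.0193,-0.0033,0,0,-0.15,0,-0.0044,0.0193,-0.0033,0,0,-0.15,0,-0.0045,0.0193,-0.0033,0,0,-0.15,0,-0.0046,0.0193,-0.0033,0,0,-0.15,0]}}

```text
t: 3.7
tool_pos: [0.4856, -0.24, 0.1306]
orientation: [-1.53, -0.463, -0.496]
force: [0.0, -0.1, -0.7]
opening: 0.0466
```

Emit:
{"name": "carry_out", "arguments": {"motion": [0,0,0,0,0,0,0,0,0,0,0,0,0,0,0,0,0,0,0,0,0,0,0,0,0,0,0,0,0,0,0,0,0,0,0]}}

```text
t: 4.2
tool_pos: [0.4875, -0.2346, 0.1324]
orientation: [-1.527, -0.47, -0.489]
force: [0.6, 0.0, -0.4]
opening: 0.0467
```

```bash
python3 - <<'E'
from sp import *
s,p,O=st();print(p,np.abs(s['dq']).max(), 'in spanner', (M.T@(p-o)*1000).round(2))
print((M.T@O).round(4))
m=cam('wrist'); im=imaging.read_camera('wrist')
np.savez('w4.npz',K=m[0],p=m[1],O=m[2]); cv2.imwrite('pics/w4.png',im)
for P in [(-137,22,8),(-137,-22,8),(-100,22,8),(-100,-22,8),(-100,10,8),(-100,-10,8),(-30,10,8),(-30,-10,8)]:
    q=proj('wrist',at(*P),m)[0]; cv2.circle(im,tuple(int(round(v)) for v in q),1,(0,0,255),-1)
cv2.imwrite('pics/w4o.png',cv2.resize(im,(784,588)))
E
```

```text
[ 0.48753713 -0.23455475  0.1324395 ] 0.015410863804823215 in spanner [-51.32  10.63  61.25]
[[ 1.0e+00  2.0e-04 -6.5e-03]
 [ 6.5e-03 -2.7e-03  1.0e+00]
 [ 2.0e-04 -1.0e+00 -2.7e-03]]
```

View pics/w4o.png

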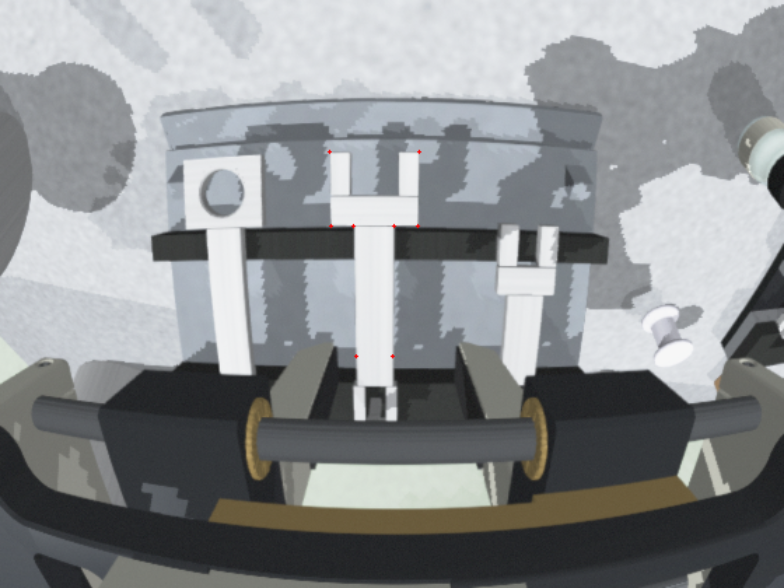

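Emit:
{"name": "carry_out", "arguments": {"motion": [-0.004,0.006,-0.004,0,0,0,0,-0.004,0.006,-0.004,0,0,0,0,-0.0027,0.005,-0.0026,0,0,0,0,0,0,0,0,0,0,0,0,0,0,0,0,0,0]}}

```text
t: 4.75
tool_pos: [0.4917, -0.2419, 0.1147]
orientation: [-1.536, -0.455, -0.49]
force: [-0.1, 0.6, -0.0]
opening: 0.0464
```

```bash
cat > chk.py <<'E'
from sp import *
s,p,O=st();print(s['t'],p,'dq',np.abs(s['dq']).max(), 'in spanner', (M.T@(p-o)*1000).round(2),'F slope',(M.T@s['force']).round(1),'T',np.round(M.T@s['wrist_torque'],2),s['opening'])
E
python3 chk.py
```

```text
4.75 [ 0.49168295 -0.24186636  0.11471561] dq 0.01337924126344813 in spanner [-57.98   3.4   44.28] F slope [-0.1  0.6  0. ] T [ 0.06  0.26 -0.03] 0.04635157501844752
```

Emit:
{"name": "carry_out", "arguments": {"motion": [-0.003,0.008,-0.0025,0,0,0,0,-0.002,0.009,-0.0017,0,0,0,0,0,0.009,0,0,0,0,0,0,0.006,0,0,0,0,0,0,0.002,0,0,0,0,0]}}

```text
t: 5.25
tool_pos: [0.5104, -0.2432, 0.0837]
orientation: [-1.541, -0.444, -0.49]
force: [0.0, -0.4, -0.6]
opening: 0.0466
```

```bash
echo "print('rot err deg (tool axes) vs spanner', np.degrees(R.from_matrix(O.T@rot(yaw,35)).as_rotvec()).round(2))" >> chk.py;  python3 chk.py
```

```text
5.25 [ 0.51037775 -0.24315791  0.08366632] dq 0.07604784296976864 in spanner [-60.46   2.45   8.11] F slope [-0.3 -0.4 -0.5] T [ 0.08  0.29 -0.05] 0.04655694438273827
rot err deg (tool axes) vs spanner [ 1.06 -0.36 -0.94]
```

Emit:
{"name": "carry_out", "arguments": {"motion": [-0.001,0,-0.002,0.8,-0.3,-0.7,0,0,0,-0.001,0.4,-0.1,-0.3,0,0,0,0,0,0,0,0,0,0,0,0,0,0,0,0,0,0,0,0,0,0]}}

```text
t: 5.75
tool_pos: [0.5143, -0.2391, 0.0887]
orientation: [-1.529, -0.45, -0.491]
force: [0.6, -0.9, -0.3]
opening: 0.0469
```

```bash
python3 chk.py
```

```text
5.75 [ 0.51432292 -0.23914928  0.08871237] dq 0.005186806422123665 in spanner [-54.39   6.53  10.02] F slope [ 0.3 -0.9 -0.6] T [0.03 0.29 0.01] 0.04686937528634226
rot err deg (tool axes) vs spanner [ 0.37 -0.39 -0.65]
```

Emit:
{"name": "carry_out", "arguments": {"motion": [0,0,0,0,0,0,0,0,0,0,0,0,0,0,0,0,0,0,0,0,0,0,0,0,0,0,0,0,0,0,0,0,0,0,0]}}

```text
t: 6.25
tool_pos: [0.5143, -0.2395, 0.0891]
orientation: [-1.529, -0.45, -0.491]
force: [-0.0, -0.4, 0.2]
opening: 0.0465
```

```bash
python3 chk.py; python3 - <<'E'
from sp import *
for i in range(3):
    imaging.read_camera('top'); s,p,O=st(); print(s['t'],(M.T@(p-o)*1000).round(2), np.degrees(R.from_matrix(O.T@rot(yaw,35)).as_rotvec()).round(2), s['q'].round(4))
E
```

```text
6.25 [ 0.51425467 -0.23953578  0.08914535] dq 0.0029896826086142645 in spanner [-54.19   6.14  10.41] F slope [ 0.1 -0.4  0.2] T [ 0.08  0.36 -0.02] 0.04654957477701212
rot err deg (tool axes) vs spanner [ 0.41 -0.39 -0.62]
6.3 [-54.21   6.14  10.41] [ 0.41 -0.39 -0.62] [-0.8023 -0.3295  2.2741  0.5653  0.8254 -2.657 ]
6.35 [-54.2    6.18  10.39] [ 0.41 -0.39 -0.62] [-0.8022 -0.3295  2.2741  0.5653  0.8253 -2.657 ]
6.4 [-54.19   6.18  10.4 ] [ 0.41 -0.38 -0.62] [-0.8022 -0.3295  2.2741  0.5653  0.8254 -2.657 ]
```

Emit:
{"name": "carry_out", "arguments": {"motion": [0,-0.02,0,0,0,0,0,0,-0.04,0,0,0,0,0,0,-0.04,0,0,3,0,0,0,-0.02,0,0,8.5,0,0,0,-0.01,0,0,8.5,0,0]}}

```text
t: 6.9
tool_pos: [0.4374, -0.2351, 0.1971]
orientation: [-1.402, -0.168, -0.743]
force: [-0.3, 1.0, 0.0]
opening: 0.0464
```

Emit:
{"name": "carry_out", "arguments": {"motion": [0,0,0,0,8.5,0,0,0,0,0,0,8.5,0,0,0,0,0,0,8.5,0,0,0,0,0,0,8.5,0,0,0,0,0,0,8.5,0,0]}}

```text
t: 7.4
tool_pos: [0.4373, -0.2372, 0.2014]
orientation: [-1.042, 0.414, -1.222]
force: [0.3, 0.7, -1.1]
opening: 0.0467
```

```bash
python3 - <<'E'
from sp import *
s,p,O=st(); print(s['t'],p,(M.T@(p-o)*1000).round(2), s['q'].round(4)); print((M.T@O).round(3))
E
```

```text
7.4 [ 0.43732395 -0.23716774  0.20136973] [-52.87   7.1  146.49] [-0.9693 -0.6986  2.3033  0.5082  1.1994 -1.5088]
[[ 0.439 -0.012  0.898]
 [-0.898 -0.009  0.439]
 [ 0.003 -1.    -0.015]]
```

Emit:
{"name": "carry_out", "arguments": {"motion": [0,0,0,0,8.5,0,0,0,0.002,0,0,8.5,0,0,0,0.002,0,0,8.5,0,0,0,0.002,0,0,8.5,0,0,0,0.002,0,0,8.5,0,0]}}

```text
t: 7.9
tool_pos: [0.4419, -0.2375, 0.1949]
orientation: [-0.546, 0.986, -1.592]
force: [-0.0, -0.7, 0.5]
opening: 0.0467
```

Emit:
{"name": "carry_out", "arguments": {"motion": [0,0.003,0,0,8.5,0,0,0,0.003,0,0,8.5,0,0,0,0.003,0,0,8.5,0,0,0,0.003,0,0,8.5,0,0,0,0.003,0,0,8.5,0,0]}}

```text
t: 8.4
tool_pos: [0.4506, -0.2378, 0.182]
orientation: [0.081, 1.527, -1.832]
force: [-0.3, -0.1, 0.3]
opening: 0.0463
```

```bash
cat >> h.py <<'E'
def rotf(yaw,pitch):
    "flipped half a turn about tool y"
    return rot(yaw,pitch)@np.diag([-1.,1,-1])
E
python3 - <<'E'
from sp import *
s,p,O=st(); print(s['t'],p,(M.T@(p-o)*1000).round(2), s['q'].round(4)); print((M.T@O).round(3))
plan(at(-62,0,65),rotf(yaw,35),5,0)
E
```

```text
8.4 [ 0.45057286 -0.23777733  0.18203889] [-53.1    6.73 123.05] [-0.936  -0.6468  2.3087  0.5096  1.1322 -0.0074]
[[-0.865 -0.012  0.502]
 [-0.502 -0.01  -0.865]
 [ 0.015 -1.     0.003]]
0.002,0.0116,0.0002,-0.08,6.02,0.16,0, 0.002,0.0116,0.0005,-0.08,6.02,0.16,0, 0.002,0.0117,0.0007,-0.08,6.02,0.16,0, 0.002,0.0116,0.0009,-0.08,6.02,0.16,0, 0.0019,0.0116,0.0012,-0.08,6.02,0.16,0,
```

Emit:
{"name": "carry_out", "arguments": {"motion": [0.002,0.0115,0,-0.1,7,0.16,0,0.002,0.0115,0.0005,-0.1,7,0.16,0,0.002,0.0115,0.0007,-0.1,6,0.16,0,0.002,0.0115,0.001,-0.1,6,0.16,0,0.002,0.0115,0.001,-0.1,6,0.16,0]}}

```text
t: 8.9
tool_pos: [0.4774, -0.2456, 0.1301]
orientation: [0.673, 1.905, -1.885]
force: [0.7, 0.3, -0.6]
opening: 0.0464
```

```bash
sed -i 's/R.from_matrix(O.T@rot(/R.from_matrix(O.T@rotf(/' chk.py; python3 chk.py; python3 - <<'E'
from sp import *
s,p,O=st(); print(s['q'].round(3));plan(at(-62,0,40),rotf(yaw,35),3,0)
E
```

```text
8.9 [ 0.47736667 -0.24556831  0.13012545] dq 0.9122841022830954 in spanner [-60.81  -0.57  65.07] F slope [ 0.3  0.3 -0.9] T [-0.01  0.42 -0.02] 0.046412458454754744
rot err deg (tool axes) vs spanner [-0.08 -3.25 -0.17]
[-0.904 -0.489  2.313  0.566  0.978  0.502]
0.0004,0.0084,-0.0002,-0.03,-1.08,-0.06,0, 0.0004,0.0083,-0.0002,-0.03,-1.08,-0.06,0, 0.0005,0.0084,-0.0001,-0.03,-1.08,-0.06,0,
```

Now on a proper branch; tracking is accurate. Descend in one slow call with final zero rows.

Emit:
{"name": "carry_out", "arguments": {"motion": [0.0004,0.01,0,0,-1.4,0,0,0.0004,0.01,0,0,-1.2,0,0,0.0004,0.008,0,0,-0.6,0,0,0,0.004,0,0,0,0,0,0,0,0,0,0,0,0]}}

```text
t: 9.4
tool_pos: [0.4955, -0.245, 0.0999]
orientation: [0.599, 1.866, -1.883]
force: [0.6, 0.9, 0.6]
opening: 0.0465
```

```bash
python3 chk.py; python3 - <<'E'
from sp import *
plan(at(-62,0,8),rotf(yaw,35),4,0)
E
```

```text
9.4 [ 0.4955218  -0.24500425  0.09990963] dq 0.01703542588490165 in spanner [-63.28   0.33  29.92] F slope [0.9 0.9 0.2] T [0.   0.39 0.01] 0.046516832204064516
rot err deg (tool axes) vs spanner [ 0.02  0.63 -0.05]
-0.0003,0.0055,0.0001,0.01,0.16,-0.01,0, -0.0003,0.0055,0.0001,0.01,0.16,-0.01,0, -0.0003,0.0055,0.0001,0.01,0.16,-0.01,0, -0.0004,0.0054,0,0.01,0.16,-0.01,0,
```

Emit:
{"name": "carry_out", "arguments": {"motion": [-0.0003,0.0055,0,0,0.2,0,0,-0.0003,0.0055,0,0,0.2,0,0,-0.0003,0.0055,0,0,0.2,0,0,-0.0003,0.005,0,0,0,0,0,0,0,0,0,0,0,0]}}

```text
t: 9.9
tool_pos: [0.5104, -0.246, 0.083]
orientation: [0.61, 1.87, -1.884]
force: [0.0, 0.2, -0.2]
opening: 0.0467
```

```bash
python3 chk.py; python3 - <<'E'
from h import *
cv2.imwrite('pics/s5.png',cv2.resize(imaging.read_camera('side')[210:400,250:460],None,fx=3.5,fy=3,interpolation=cv2.INTER_CUBIC))
cv2.imwrite('pics/w5.png',imaging.read_camera('wrist'))
E
```

```text
9.9 [ 0.51043676 -0.24596998  0.08295205] dq 0.00370914391372061 in spanner [-60.78  -0.36   7.46] F slope [-0.1  0.2 -0.2] T [0.04 0.5  0.02] 0.04674499708262914
rot err deg (tool axes) vs spanner [-0.07  0.08 -0.13]
```

View pics/s5.png

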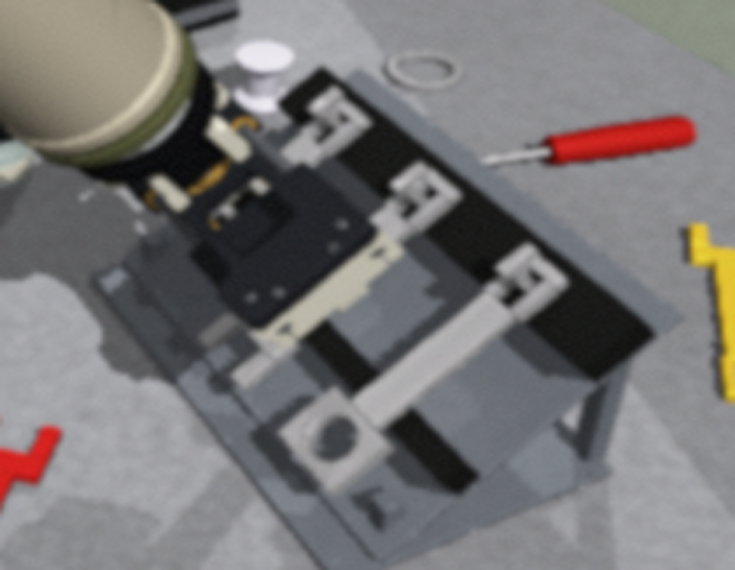

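View pics/w5.png

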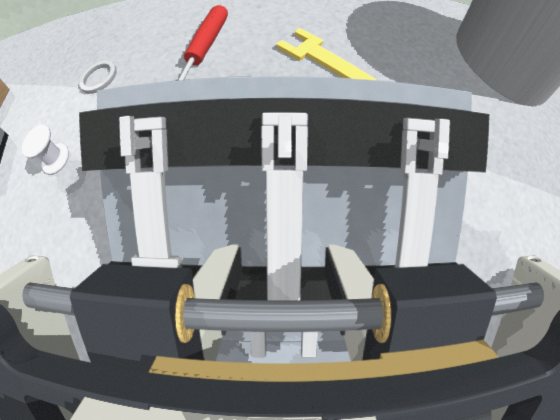

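Emit:
{"name": "carry_out", "arguments": {"motion": [0,0,0,0,0,0,-1,0,0,0,0,0,0,-1,0,0,0,0,0,0,-1,0,0,0,0,0,0,-1,0,0,0,0,0,0,-1], "squeeze": 50}}

```text
t: 10.5
tool_pos: [0.5105, -0.2466, 0.0843]
orientation: [0.611, 1.868, -1.884]
force: [0.5, -0.1, 0.1]
opening: 0.0109
```

```bash
python3 chk.py
```

```text
10.5 [ 0.51047216 -0.24657594  0.08431187] dq 0.0038518622855154196 in spanner [-59.96  -0.97   8.55] F slope [ 0.4 -0.  -0.2] T [ 0.02  0.4  -0.03] 0.010886648151574932
rot err deg (tool axes) vs spanner [-0.13  0.11 -0.2 ]
```

```bash
python3 - <<'E'
from h import *
im=imaging.read_camera('wrist');cv2.imwrite('pics/w6.png',cv2.resize(im[90:400,150:430],None,fx=2.5,fy=1.9,interpolation=cv2.INTER_CUBIC))
cv2.imwrite('pics/s6.png',cv2.resize(imaging.read_camera('side')[210:400,250:460],None,fx=3.5,fy=3,interpolation=cv2.INTER_CUBIC))
s,p,O=st();print(s['opening'],s['t'])
E
```

```text
0.003316212579969214 10.6
```

View pics/w6.png

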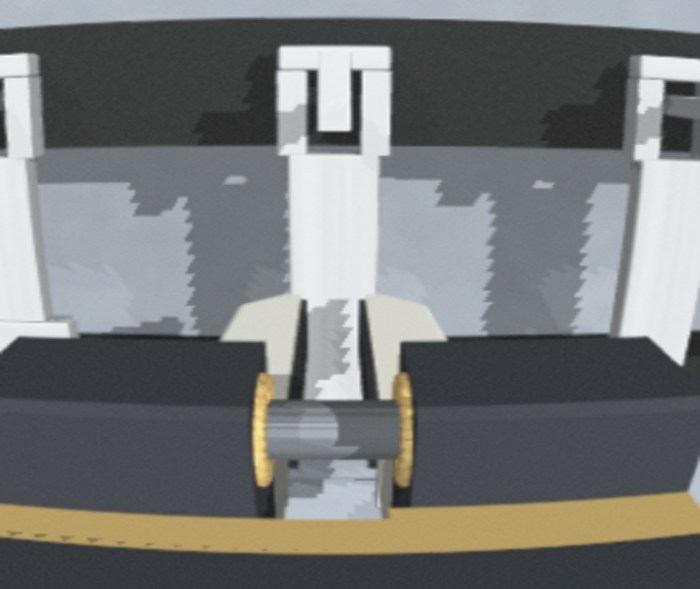

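View pics/s6.png

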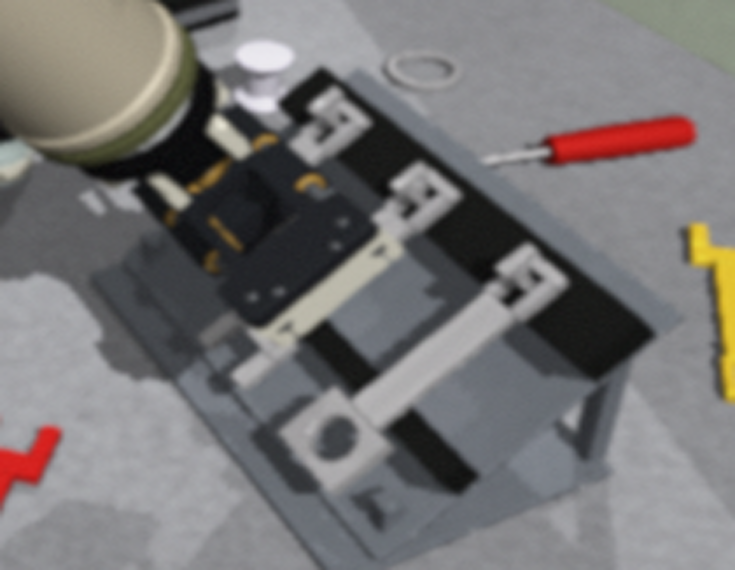

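```bash
python3 - <<'E'
from sp import *
s,p,O=st(); print(s['t'],s['opening'],(M.T@(p-o)*1000).round(2)); m=cam('wrist')
im=imaging.read_camera('wrist')
cv2.imwrite('pics/w7.png',im)
def dot(P,c):
    q=proj('wrist',P,m)[0]; print(q.round(1)); cv2.circle(im,tuple(int(round(v)) for v in q),1,c,-1)
for P in [(19,12,8),(19,-12,8),(-19,12,8),(-19,-12,8),(-12,10,8),(-12,-10,8),(-40,10,8),(-40,-10,8)]: dot(at(*P),(0,0,255))
for x in(-7.5,7.5):
    for z in (0,): dot(p+O@(np.array([x,19,z])/1000),(0,255,0)); dot(p+O@(np.array([x,0,z])/1000),(255,0,0))
cv2.imwrite('pics/w7o.png',cv2.resize(im[90:400,150:430],None,fx=2.5,fy=1.9,interpolation=cv2.INTER_CUBIC))
E
```

```text
10.6 0.003316212579969214 [-59.98  -0.94   8.51]
[261.  113.6]
[306.  113.8]
[261.4 183.4]
[305.2 183.5]
[264.9 170.7]
[301.7 170.8]
[265.4 220.3]
[300.9 220.4]
[284.5 231.2]
[284.7 241.6]
[284.5 253.4]
[284.6 265.5]
```

View pics/w7o.png

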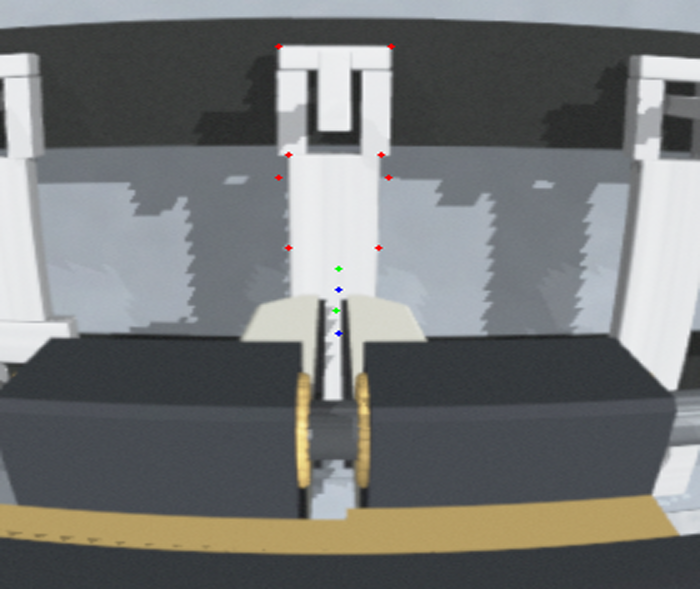

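```bash
python3 - <<'E'
from sp import *
print(robot.tips_ahead, [a for a in dir(robot) if a[0]!='_'])
s,p,O=st(); ms=cam('side')
im=cv2.imread('pics/s6.png'); 
def f(P): return (proj('side',P,ms)[0]-[250,210])*[3.5,3]
for y,c in((0.019,(0,255,0)),(0,(255,0,0)),(-.065,(0,0,255))):
    q=f(p+O@np.array([0,y,0])); print(q); cv2.circle(im,tuple(int(round(v)) for v in q),4,c,-1)
q=f(at(-137,-22,8)); cv2.circle(im,tuple(int(round(v)) for v in q),3,(255,0,255),-1)
cv2.imwrite('pics/s6o.png',im)
m=cam('wrist'); im=cv2.imread('pics/w5.png'); 
for y in(0.019,0,-.02):
  for x in (-.0075,.0075):
    for z in (-.0233,.0233):
      q=proj('wrist',p+O@np.array([x,y,z]),m)[0]; cv2.circle(im,tuple(int(round(v)) for v in q),1,(0,0,255) if y>0 else (255,0,0) if y==0 else (0,160,0),-1)
cv2.imwrite('pics/w5o.png',cv2.resize(im[90:400,150:430],None,fx=2.5,fy=1.9,interpolation=cv2.INTER_CUBIC))
E
```

```text
0.019 ['IKError', 'close_job', 'read_state', 'tips_ahead']
[341.18603604 283.79311138]
[324.96507933 270.36825446]
[265.33139465 221.01397167]
```

View pics/s6o.png

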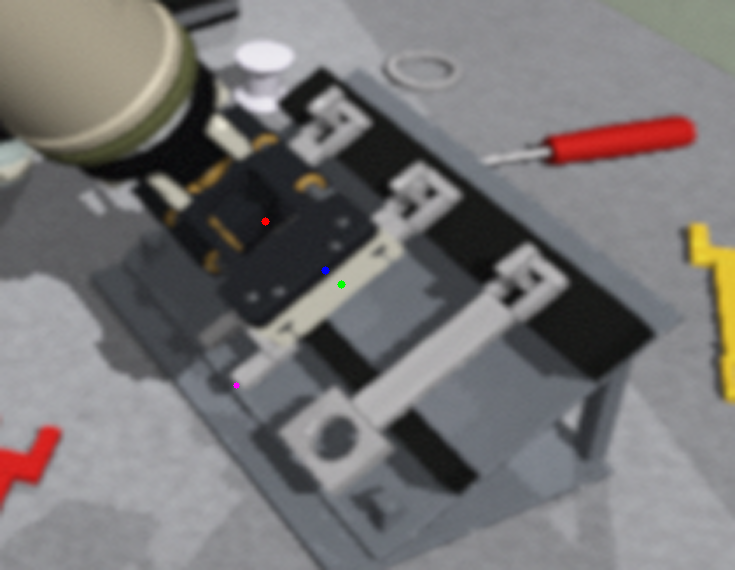

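View pics/w5o.png

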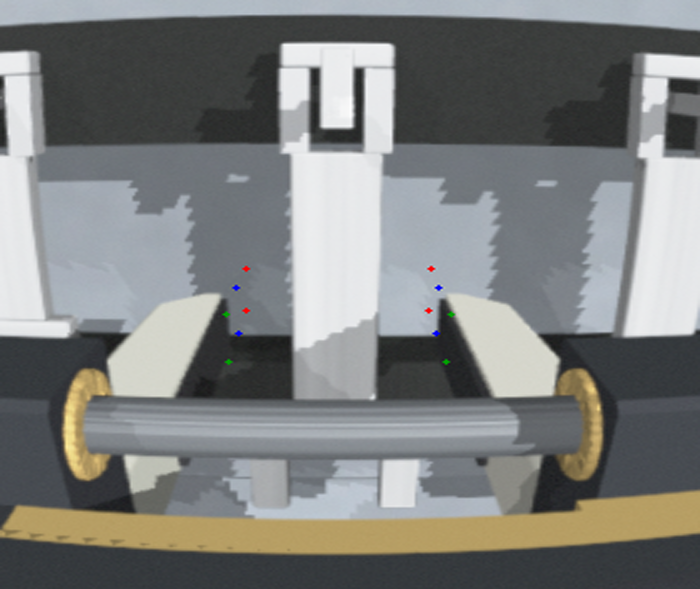

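```bash
python3 - <<'E'
from h import *
p=np.array([0.27055348,0.53555112,0.20982974]); O=rot(-26.7,0)
im=cv2.imread('pics/side0.png'); ms=cam('side'); f=7
im=cv2.resize(im[60:140,60:150],None,fx=f,fy=f,interpolation=cv2.INTER_CUBIC)
for y,c in((0.019,(0,255,0)),(0,(255,0,0)),(-.065,(0,0,255))):
  for z in(-.0465,.0465):
    q=(proj('side',p+O@np.array([0,y,z]),ms)[0]-[60,60]+.5)*f-.5
    cv2.circle(im,tuple(int(round(v)) for v in q),4,c,-1)
cv2.imwrite('pics/side0c.png',im)
im=cv2.imread('pics/wrist0.png'); O2=O; 
m=imaging.camera_model('side')
camp=np.array([0.20671966,0.56868588,0.38379691]);cO=R.from_rotvec([2.47951457,1.52751992,0.19721219]).as_matrix()
mw=(cam('wrist')[0],camp,cO)
for y,c in((0.019,(0,255,0)),(0,(255,0,0)),(-.065,(0,0,255))):
  for z in(-.0465,.0465):
   for x in(-.0075,.0075):
    q=proj('wrist',p+O@np.array([x,y,z]),mw)[0]; print(y,x,z,q.round())
    cv2.circle(im,tuple(int(round(v)) for v in q),2,c,-1)
cv2.imwrite('pics/wrist0o.png',cv2.resize(im,(784,588)))
E
```

```text
0.019 -0.0075 -0.0465 [209. 233.]
0.019 0.0075 -0.0465 [211. 255.]
0.019 -0.0075 0.0465 [355. 233.]
0.019 0.0075 0.0465 [354. 255.]
0 -0.0075 -0.0465 [202. 243.]
0 0.0075 -0.0465 [204. 267.]
0 -0.0075 0.0465 [362. 243.]
0 0.0075 0.0465 [360. 267.]
-0.065 -0.0075 -0.0465 [166. 298.]
-0.065 0.0075 -0.0465 [171. 328.]
-0.065 -0.0075 0.0465 [397. 298.]
-0.065 0.0075 0.0465 [392. 329.]
```

View pics/side0c.png

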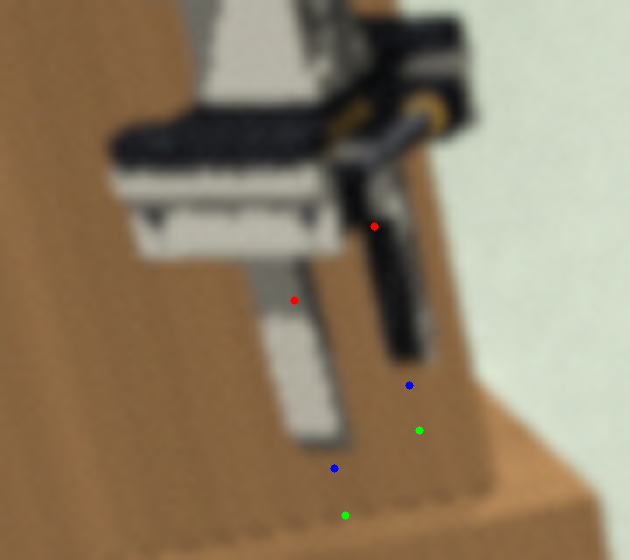

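View pics/wrist0o.png

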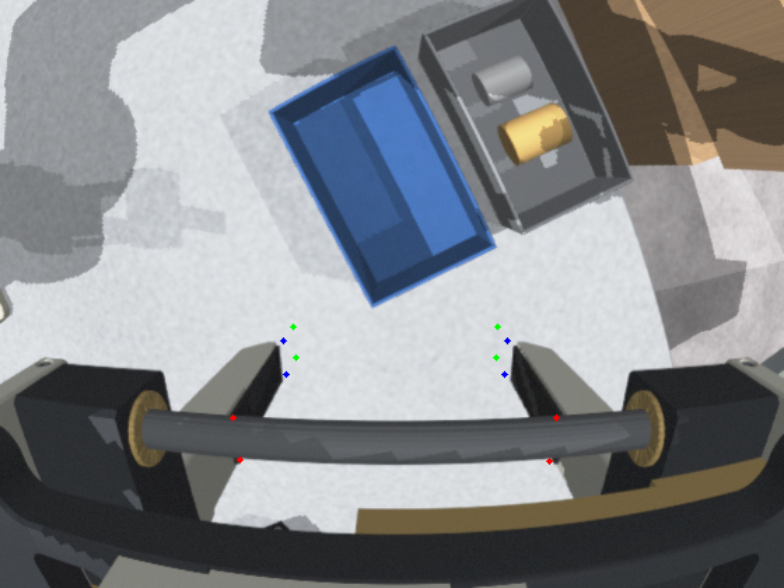

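Emit:
{"name": "carry_out", "arguments": {"motion": [0,-0.002,0,0,0,0,0,0,0,0,0,0,0,0,0,0,0,0,0,0,0,0,0,0,0,0,0,0,0,0,0,0,0,0,0]}}

```text
t: 11.15
tool_pos: [0.5092, -0.2465, 0.0861]
orientation: [0.611, 1.868, -1.884]
force: [-0.5, 0.2, -0.1]
opening: 0.0369
```

```bash
python3 chk.py; python3 - <<'E'
from sp import *
plan(at(-62,0,-17),rotf(yaw,35),4,0)
E
```

```text
11.15 [ 0.50919128 -0.24649925  0.0860538 ] dq 0.0016822469419457463 in spanner [-60.01  -0.91  10.71] F slope [-0.5  0.1  0.2] T [-0.04  0.43 -0.06] 0.03687314527211607
rot err deg (tool axes) vs spanner [-0.13  0.11 -0.19]
0.0005,0.0069,-0.0002,-0.03,0.03,-0.05,0, 0.0005,0.0069,-0.0003,-0.03,0.03,-0.05,0, 0.0005,0.007,-0.0002,-0.03,0.03,-0.05,0, 0.0005,0.0069,-0.0003,-0.03,0.03,-0.05,0,
```

Emit:
{"name": "carry_out", "arguments": {"motion": [0.0004,0.004,0,0,0,0,0,0.0004,0.005,0,0,0,0,0,0.0004,0.005,0,0,0,0,0,0,0.005,0,0,0,0,0,0,0.003,0,0,0,0,0]}}

```text
t: 11.65
tool_pos: [0.5218, -0.2469, 0.0658]
orientation: [0.611, 1.868, -1.884]
force: [-0.8, 0.9, 0.7]
opening: 0.0465
```

Emit:
{"name": "carry_out", "arguments": {"motion": [0,0.003,0,0,0,0,0,0,0.003,0,0,0,0,0,0,0.002,0,0,0,0,0,0,0,0,0,0,0,0,0,0,0,0,0,0,0]}}

```text
t: 12.15
tool_pos: [0.5268, -0.2465, 0.0576]
orientation: [0.61, 1.87, -1.884]
force: [-0.1, 1.0, 0.5]
opening: 0.0465
```

```bash
python3 chk.py; python3 - <<'E'
from sp import *
m=cam('wrist'); im=imaging.read_camera('wrist'); cv2.imwrite('pics/w8.png',im)
cv2.imwrite('pics/w8c.png',cv2.resize(im[90:400,150:430],None,fx=2.5,fy=1.9,interpolation=cv2.INTER_CUBIC))
E
```

```text
12.15 [ 0.52682065 -0.24646009  0.05763813] dq 0.0032653571580737797 in spanner [-61.87  -0.55 -22.68] F slope [0.2 1.  0.4] T [-0.02  0.41  0.01] 0.046450794021775765
rot err deg (tool axes) vs spanner [-0.08  0.09 -0.13]
```

View pics/w8c.png

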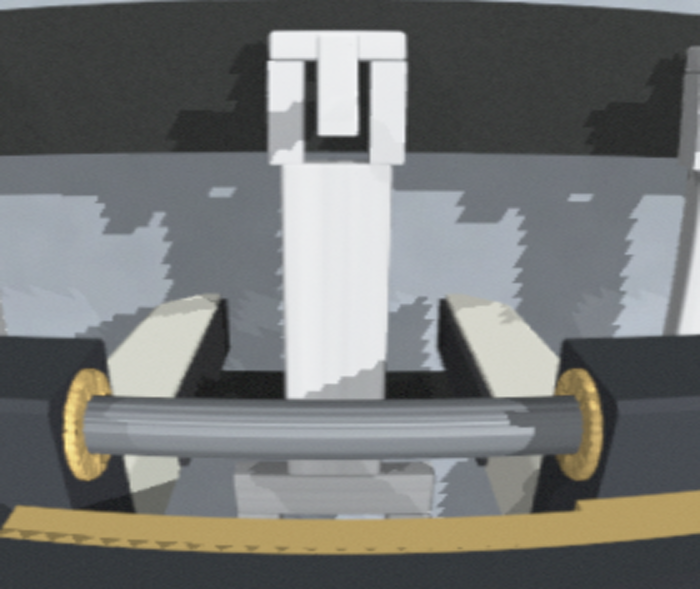

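Emit:
{"name": "carry_out", "arguments": {"motion": [0,-0.003,0,0,0,0,0,0,-0.001,0,0,0,0,-1,0,0,0,0,0,0,-1,0,0,0,0,0,0,-1,0,0,0,0,0,0,-1], "squeeze": 50}}

```text
t: 12.7
tool_pos: [0.5244, -0.2469, 0.0622]
orientation: [0.611, 1.868, -1.884]
force: [-0.7, 0.7, -0.8]
opening: 0.0196
```

Emit:
{"name": "carry_out", "arguments": {"motion": [0,0,0,0,0,0,-1,0,0,0,0,0,0,-1,0,0,0,0,0,0,-1,0,0,0,0,0,0,-1,0,0,0,0,0,0,-1]}}

```text
t: 13.2
tool_pos: [0.5244, -0.2469, 0.0621]
orientation: [0.611, 1.868, -1.884]
force: [-1.2, -0.0, 0.6]
opening: 0.0191
```

```bash
python3 chk.py; python3 - <<'E'
from sp import *
m=cam('wrist'); im=imaging.read_camera('wrist'); cv2.imwrite('pics/w9.png',im)
cv2.imwrite('pics/w9c.png',cv2.resize(im[90:400,150:430],None,fx=2.5,fy=1.9,interpolation=cv2.INTER_CUBIC))
E
```

```text
13.2 [ 0.5244194  -0.24687637  0.0621298 ] dq 0.0010596615062624128 in spanner [-61.25  -1.01 -17.62] F slope [-0.6 -0.   1.2] T [ 0.02  0.49 -0.01] 0.019102534910044343
rot err deg (tool axes) vs spanner [-0.13  0.11 -0.19]
```

View pics/w9c.png

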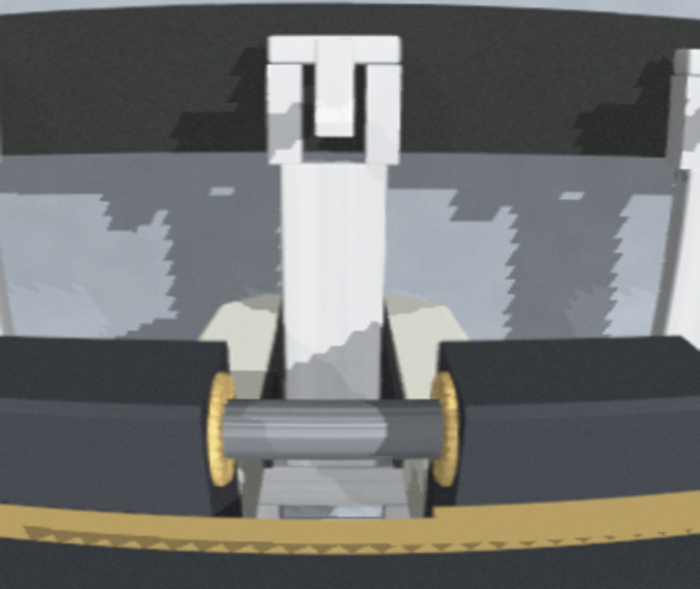

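Emit:
{"name": "carry_out", "arguments": {"motion": [0,-0.002,0,0,0,0,-1,0,-0.003,0,0,0,0,-1,0,-0.002,0,0,0,0,-1,0,0,0,0,0,0,-1,0,0,0,0,0,0,-1]}}

```text
t: 13.75
tool_pos: [0.519, -0.2459, 0.0668]
orientation: [0.609, 1.871, -1.884]
force: [-1.0, 0.0, -1.9]
opening: 0.0191
```

```bash
python3 chk.py
```

```text
13.75 [ 0.51902793 -0.24585072  0.066847  ] dq 0.004741878667931128 in spanner [-62.98  -0.08 -10.66] F slope [-1.9  0.  -1. ] T [ 0.01  0.61 -0.04] 0.019088107870556387
rot err deg (tool axes) vs spanner [-0.04  0.09 -0.06]
```

```bash
python3 - <<'E'
from sp import *
# w9 pose: reconstruct camera from present cam model shifted to w9 TCP
s,p,O=st(); m=cam('wrist'); dp=np.array([0.5244194,-0.24687637,0.0621298])-p
m9=(m[0],m[1]+dp,m[2])
print('eye end',proj('wrist',at(19,0,8),m9), 'seen', 90+37/1.9)
for u in range(-12,12,3): print(u,proj('wrist',at(u-5.5,0,33),m9).round(1),proj('wrist',at(u-5.5,0,27),m9).round(1),proj('wrist',at(u+14.5,0,33),m9).round(1))
E
```

```text
eye end [[283.40430829 108.15616129]] seen 109.47368421052632
-12 [[283.3 198.4]] [[283.3 195.3]] [[283.5 147.2]]
-9 [[283.3 190.9]] [[283.3 188.1]] [[283.5 139.3]]
-6 [[283.4 183.3]] [[283.3 180.8]] [[283.5 131.5]]
-3 [[283.4 175.6]] [[283.3 173.5]] [[283.5 123.7]]
0 [[283.4 167.9]] [[283.4 166.1]] [[283.6 115.8]]
3 [[283.4 160.2]] [[283.4 158.7]] [[283.6 108. ]]
6 [[283.4 152.4]] [[283.4 151.3]] [[283.6 100.2]]
9 [[283.5 144.6]] [[283.4 143.8]] [[283.6  92.4]]
```

Emit:
{"name": "carry_out", "arguments": {"motion": [-0.002,0,0,0,0,0,-1,-0.002,0,0,0,0,0,-1,-0.002,0,0,0,0,0,-1,-0.001,0,0,0,0,0,-1,0,0,0,0,0,0,-1]}}

```text
t: 14.25
tool_pos: [0.5254, -0.2459, 0.0712]
orientation: [0.609, 1.871, -1.884]
force: [-0.6, 0.2, -1.7]
opening: 0.0192
```

```bash
python3 chk.py
```

```text
14.25 [ 0.52537567 -0.24594254  0.07118703] dq 0.002041429135228572 in spanner [-55.29  -0.06 -10.74] F slope [-1.5  0.2 -1. ] T [ 0.04  0.58 -0.04] 0.01917446012547454
rot err deg (tool axes) vs spanner [-0.04  0.08 -0.06]
```

Emit:
{"name": "carry_out", "arguments": {"motion": [-0.0008,0,0,0,0,0,-1,-0.0008,0,0,0,0,0,-1,-0.0008,0,0,0,0,0,-1,-0.0008,0,0,0,0,0,-1,-0.0005,0,0,0,0,0,-1]}}

```text
t: 14.75
tool_pos: [0.5286, -0.2459, 0.0733]
orientation: [0.609, 1.871, -1.884]
force: [-0.8, -0.3, -2.5]
opening: 0.0193
```

```bash
python3 chk.py
```

```text
14.75 [ 0.52855183 -0.24589781  0.07328952] dq 0.013024438029413037 in spanner [-5.148e+01  4.000e-02 -1.084e+01] F slope [-2.1 -0.3 -1.5] T [0.04 0.54 0.05] 0.0193014482355948
rot err deg (tool axes) vs spanner [-0.03  0.08 -0.05]
```

Emit:
{"name": "carry_out", "arguments": {"motion": [-0.0006,0,0,0,0,0,-1,-0.0006,0,0,0,0,0,-1,-0.0006,0,0,0,0,0,-1,-0.0006,0,0,0,0,0,-1,-0.0005,0,0,0,0,0,-1]}}

```text
t: 15.25
tool_pos: [0.53, -0.2456, 0.0738]
orientation: [0.607, 1.874, -1.885]
force: [-2.8, -1.2, -3.1]
opening: 0.0192
```

```bash
python3 chk.py
```

```text
15.25 [ 0.5300125  -0.2456366   0.07377578] dq 0.01386381685527238 in spanner [-50.01   0.33 -11.28] F slope [-4.1 -1.3 -0.9] T [-0.17  1.06 -0.07] 0.01917720294557026
rot err deg (tool axes) vs spanner [0.   0.06 0.09]
```

Emit:
{"name": "carry_out", "arguments": {"motion": [-0.0006,0,0,0,0,0,-1,-0.0006,0,0,0,0,0,-1,-0.0008,0,0,0,0,0,-1,-0.0008,0,0,0,0,0,-1,-0.0008,0,0,0,0,0,-1]}}

```text
t: 15.75
tool_pos: [0.5305, -0.245, 0.0729]
orientation: [0.603, 1.879, -1.887]
force: [-5.3, -0.7, -3.6]
opening: 0.0198
```

```bash
python3 chk.py
```

```text
15.75 [ 0.53051096 -0.24504236  0.07294214] dq 0.02047577869943023 in spanner [-50.09   0.93 -12.24] F slope [-6.4 -0.8  0.1] T [-0.19  1.38 -0.01] 0.01979606998186259
rot err deg (tool axes) vs spanner [ 0.09 -0.    0.39]
```

Emit:
{"name": "carry_out", "arguments": {"motion": [0.0015,-0.0005,0.0003,0,0,0.2,-1,0.0015,-0.0005,0.0003,0,0,0.2,-1,0.0015,-0.0003,0.0003,0,0,0,-1,0,0,0,0,0,0,-1,0,0,0,0,0,0,-1]}}

```text
t: 16.25
tool_pos: [0.527, -0.2463, 0.0729]
orientation: [0.612, 1.871, -1.881]
force: [0.1, -0.5, -1.9]
opening: 0.0193
```

```bash
python3 chk.py; python3 - <<'E'
from sp import *
plan(at(-54.5,0,-3),rotf(yaw,35),5,-1)
m=cam('wrist'); im=imaging.read_camera('wrist'); cv2.imwrite('pics/w10.png',im)
cv2.imwrite('pics/w10c.png',cv2.resize(im[70:250,210:360],None,fx=4,fy=3,interpolation=cv2.INTER_CUBIC))
E
```

```text
16.25 [ 0.52701622 -0.24632595  0.07290406] dq 0.003376951204814794 in spanner [-52.96  -0.41 -10.28] F slope [-1.  -0.5 -1.6] T [-0.    0.57 -0.  ] 0.019295341865165145
rot err deg (tool axes) vs spanner [ 0.04  0.01 -0.21]
0.0003,-0.0015,-0.0001,0.01,0,-0.04,-1, 0.0003,-0.0014,-0.0001,0.01,0,-0.04,-1, 0.0003,-0.0015,-0.0001,0.01,0,-0.04,-1, 0.0003,-0.0014,-0.0001,0.01,0,-0.04,-1, 0.0003,-0.0015,-0,0.01,0,-0.04,-1,
```

View pics/w10c.png

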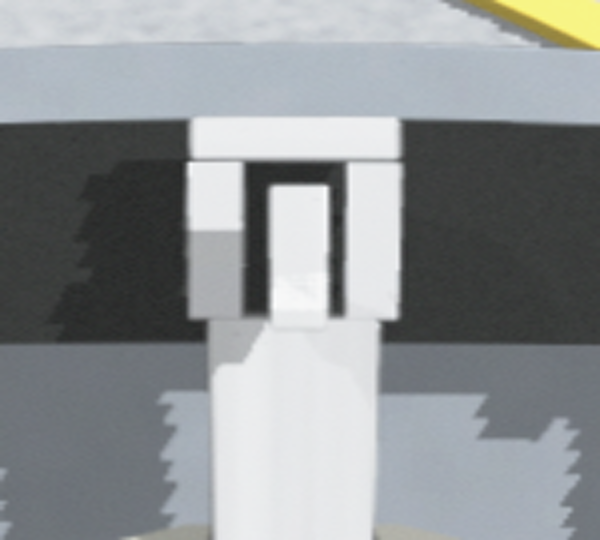

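Emit:
{"name": "carry_out", "arguments": {"motion": [0.0008,0,0.0003,0,0,-0.1,-1,0.0006,-0.001,0,0,0,-0.1,-1,0,-0.002,0,0,0,0,-1,0,-0.002,0,0,0,0,-1,0,0,0,0,0,0,-1]}}

```text
t: 16.8
tool_pos: [0.5229, -0.2466, 0.0768]
orientation: [0.609, 1.873, -1.883]
force: [-0.0, -0.1, -3.1]
opening: 0.0194
```

```bash
python3 chk.py
```

```text
16.8 [ 0.52294786 -0.24658394  0.0767796 ] dq 0.0026393271212052393 in spanner [-54.06  -0.75  -4.78] F slope [-1.8 -0.1 -2.5] T [-0.03  0.63  0.03] 0.019429215360182384
rot err deg (tool axes) vs spanner [ 0.04  0.04 -0.01]
```

Emit:
{"name": "carry_out", "arguments": {"motion": [0,-0.002,0,0,0,0,-1,0,-0.002,0,0,0,0,-1,0,-0.002,0,0,0,0,-1,0,-0.002,0,0,0,0,-1,0,0,0,0,0,0,-1]}}

```text
t: 17.3
tool_pos: [0.518, -0.2466, 0.0842]
orientation: [0.609, 1.873, -1.883]
force: [-0.4, -0.1, -1.9]
opening: 0.0193
```

```bash
python3 chk.py
```

```text
17.3 [ 0.5179598  -0.24661717  0.08415285] dq 0.002783991339409809 in spanner [-53.92  -0.87   4.12] F slope [-1.4 -0.1 -1.4] T [-0.07  0.58  0.01] 0.019345990504981907
rot err deg (tool axes) vs spanner [ 0.02  0.04 -0.02]
```

Emit:
{"name": "carry_out", "arguments": {"motion": [0.0001,-0.003,0,0,0,0,-1,0.0001,-0.003,0,0,0,0,-1,0,-0.003,0,0,0,0,-1,0,-0.003,0,0,0,0,-1,0,-0.003,0,0,0,0,-1]}}

```text
t: 17.8
tool_pos: [0.5084, -0.2462, 0.0969]
orientation: [0.608, 1.874, -1.883]
force: [-0.2, 0.2, -2.8]
opening: 0.0191
```

```bash
python3 chk.py
```

```text
17.8 [ 0.50836126 -0.24620348  0.09694574] dq 0.1016222843376102 in spanner [-54.45  -0.63  20.11] F slope [-1.8  0.2 -2.2] T [ 0.01  0.62 -0.03] 0.01908795610136576
rot err deg (tool axes) vs spanner [0.05 0.03 0.01]
```

```bash
cat > tr.py <<'E'
from h import *
tc=np.array([.5785,.2026,0]); ty=5.0
G=np.array([-61.25,-1.0,-17.6])/1000   # TCP in spanner frame
def tgt(dz=0):
    Z=R.from_euler('z',ty,degrees=True).as_matrix()
    return tc+Z@(np.array([.062,.043,.024])+G)+[0,0,dz]
E
python3 - <<'E'
from tr import *
print(tgt())
p,O=plan(np.array([.465,-.235,.19]),rotf(-1,32),5,-1)
p,O=plan(np.array([.51,-.03,.20]),rotf(2,16),5,-1,p,O)
p,O=plan(tgt(.12),rotf(ty,0),7,-1,p,O)
E
```

```text
[0.5755866  0.24450554 0.0064    ]
-0.0035,-0.0202,-0.0021,0,-0,-0.6,-1, -0.0033,-0.0203,-0.0021,0,-0,-0.6,-1, -0.0031,-0.0203,-0.0021,0,-0,-0.6,-1, -0.0029,-0.0204,-0.0021,0,-0,-0.6,-1, -0.0028,-0.0203,-0.0021,0,-0,-0.6,-1,
-0.0081,0.0027,-0.0411,-0.24,-0.55,-3.2,-1, -0.0086,0.0024,-0.0411,-0.24,-0.55,-3.2,-1, -0.0091,0.0021,-0.041,-0.24,-0.55,-3.2,-1, -0.0096,0.0017,-0.0408,-0.24,-0.55,-3.2,-1, -0.0102,0.0014,-0.0408,-0.24,-0.55,-3.2,-1,
-0.0074,0.0131,-0.0389,-0.06,-0.43,-2.28,-1, -0.0082,0.0128,-0.0388,-0.06,-0.43,-2.28,-1, -0.009,0.0125,-0.0387,-0.06,-0.43,-2.28,-1, -0.0098,0.0121,-0.0386,-0.06,-0.43,-2.28,-1, -0.0106,0.0118,-0.0385,-0.06,-0.43,-2.28,-1,
-0.0113,0.0114,-0.0385,-0.06,-0.43,-2.28,-1, -0.012,0.0109,-0.0383,-0.06,-0.43,-2.28,-1,
```

Emit:
{"name": "carry_out", "arguments": {"motion": [-0.0035,-0.02,-0.002,0,0,-0.6,-1,-0.0033,-0.02,-0.002,0,0,-0.6,-1,-0.003,-0.02,-0.002,0,0,-0.6,-1,-0.003,-0.02,-0.002,0,0,-0.6,-1,-0.003,-0.02,-0.002,0,0,-0.6,-1]}}

```text
t: 18.3
tool_pos: [0.4622, -0.2335, 0.1885]
orientation: [0.561, 1.917, -1.917]
force: [0.7, -0.4, -1.2]
opening: 0.0194
```

Emit:
{"name": "carry_out", "arguments": {"motion": [-0.008,0.001,-0.03,-0.25,-0.5,-3,-1,-0.0086,0.0015,-0.041,-0.25,-0.5,-3,-1,-0.009,0.002,-0.041,-0.25,-0.5,-3,-1,-0.0095,0.0017,-0.041,-0.25,-0.5,-3,-1,-0.01,0.0014,-0.041,-0.25,-0.5,-3,-1]}}

```text
t: 18.8
tool_pos: [0.5065, -0.0432, 0.2085]
orientation: [0.289, 2.06, -2.06]
force: [0.5, -0.9, -1.1]
opening: 0.0195
```

```bash
python3 - <<'E'
from tr import *
s,p,O=st(); print(s['t'],p,s['q'].round(2),s['opening']); print(O.round(2).tolist())
p,O=plan(tgt(.14),rotf(ty,0),10,-1)
E
```

```text
18.8 [ 0.50647365 -0.04322301  0.20854905] [-0.24 -0.44  2.03  0.07  1.27  1.31] 0.0194956363333159
[[-0.96, 0.29, 0.01], [-0.01, 0.0, -1.0], [-0.29, -0.96, 0.0]]
-0.0052,0.008,-0.0287,-0.07,-0.42,-1.66,-1, -0.0056,0.0079,-0.0286,-0.07,-0.42,-1.66,-1, -0.0061,0.0077,-0.0286,-0.07,-0.42,-1.66,-1, -0.0065,0.0076,-0.0285,-0.07,-0.42,-1.66,-1, -0.0069,0.0074,-0.0285,-0.07,-0.42,-1.66,-1,
-0.0074,0.0072,-0.0284,-0.07,-0.42,-1.66,-1, -0.0078,0.0071,-0.0284,-0.07,-0.42,-1.66,-1, -0.0082,0.0068,-0.0283,-0.07,-0.42,-1.66,-1, -0.0085,0.0067,-0.0282,-0.07,-0.42,-1.66,-1, -0.009,0.0064,-0.0282,-0.07,-0.42,-1.66,-1,
```

Emit:
{"name": "carry_out", "arguments": {"motion": [-0.005,0.008,-0.0285,-0.1,-0.4,-1.7,-1,-0.0056,0.008,-0.0285,-0.1,-0.4,-1.7,-1,-0.006,0.0077,-0.0285,-0.1,-0.4,-1.7,-1,-0.0065,0.0076,-0.0285,-0.1,-0.4,-1.7,-1,-0.007,0.0074,-0.0285,-0.1,-0.4,-1.7,-1]}}

```text
t: 19.3
tool_pos: [0.5432, 0.1094, 0.181]
orientation: [0.096, 2.124, -2.121]
force: [0.6, 0.1, -0.8]
opening: 0.0193
```

Emit:
{"name": "carry_out", "arguments": {"motion": [-0.0074,0.007,-0.0285,-0.1,-0.4,-1.7,-1,-0.0078,0.007,-0.0285,-0.1,-0.4,-1.7,-1,-0.008,0.0068,-0.0285,-0.1,-0.4,-1.7,-1,-0.006,0.0067,-0.02,-0.1,-0.4,-1.7,-1,-0.003,0.004,-0.008,0,-0.4,-0.5,-1]}}

```text
t: 19.8
tool_pos: [0.5714, 0.2331, 0.1515]
orientation: [-0.088, 2.175, -2.165]
force: [-0.5, 0.2, -1.8]
opening: 0.0194
```

Emit:
{"name": "carry_out", "arguments": {"motion": [0,0,0,0,0,0,-1,0,0,0,0,0,0,-1,0,0,0,0,0,0,-1,0,0,0,0,0,0,-1,0,0,0,0,0,0,-1]}}

```text
t: 20.3
tool_pos: [0.5711, 0.2306, 0.1519]
orientation: [-0.085, 2.174, -2.166]
force: [-0.2, -1.2, -3.0]
opening: 0.019
```

```bash
python3 - <<'E'
from tr import *
s,p,O=st(); print(s['t'],p,s['q'].round(2),s['opening'],s['force'].round(1)); print('roterr',np.degrees(R.from_matrix(O.T@rotf(ty,0)).as_rotvec()).round(2), 'tgt',tgt(),O.round(3).tolist())
m=cam('wrist'); im=imaging.read_camera('wrist'); cv2.imwrite('pics/w11.png',im); np.savez('w11.npz',K=m[0],p=m[1],O=m[2],tp=p,tO=O)
a=imaging.read_camera('side'); cv2.imwrite('pics/s11.png',a); b=imaging.read_camera('top'); cv2.imwrite('pics/t11.png',b)
cv2.imwrite('pics/w11b.png',cv2.resize(im,(784,588)))
cv2.imwrite('pics/s11c.png',cv2.resize(a[140:260,190:360],None,fx=4.5,fy=4.5,interpolation=cv2.INTER_CUBIC))
E
```

```text
20.3 [0.57110339 0.23063676 0.15186834] [0.3  0.19 1.53 0.   1.41 1.78] 0.019004020797003758 [-0.2 -1.2 -3. ]
roterr [ 0.18  0.14 -0.65] tgt [0.5755866  0.24450554 0.0064    ] [[-0.996, 0.011, 0.09], [-0.09, 0.004, -0.996], [-0.011, -1.0, -0.003]]
```

View pics/w11b.png

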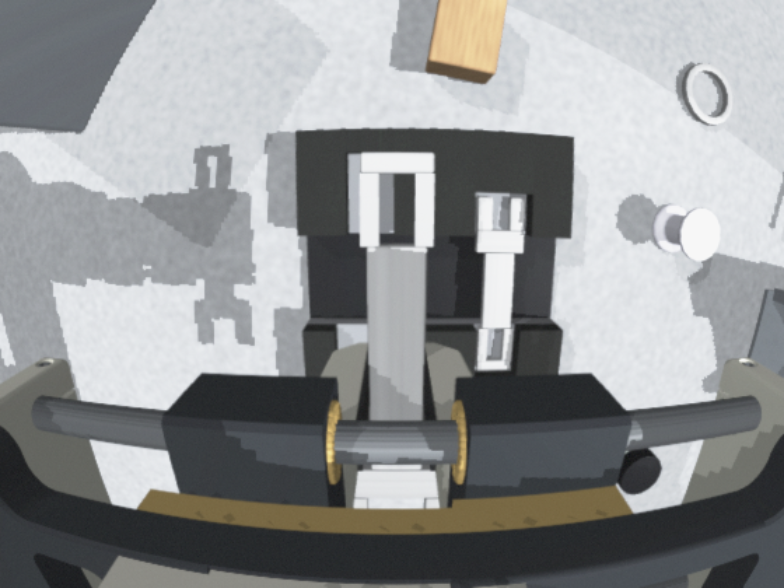

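View pics/s11c.png

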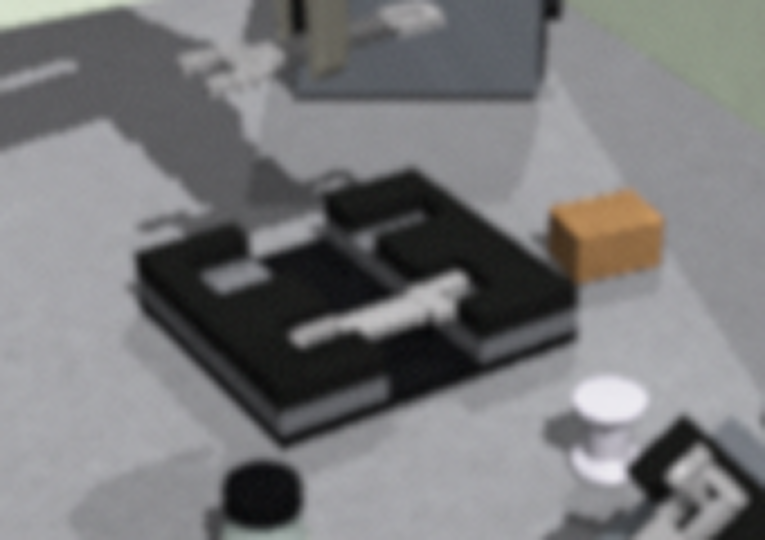

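```bash
cat > fit3.py <<'E'
from tr import *
from scipy.optimize import least_squares
z=np.load('w11.npz'); mw=(z['K'],z['p'],z['O']); p,O=z['tp'],z['tO']
mt,ms=cam('top'),cam('side')
c3=lambda x,y:(np.array([x,y])+.5)/6-.5+[160,140]
sc=lambda x,y:(np.array([x,y])+.5)/4.5-.5+[190,140]
wc=lambda x,y:(np.array([x,y])+.5)/1.4-.5
L={'top':(mt,[((100,90),c3(68,105)),((100,-90),c3(440,80)),((-100,-90),c3(472,497)),((-100,90),c3(85,525))]),
'side':(ms,[((-100,90),sc(138,258)),((-100,-90),sc(283,408)),((100,-90),sc(577,292)),((100,90),sc(410,170))]),
'wrist':(mw,[((100,90),wc(297,131)),((100,-90),wc(573,137)),((32,-90),wc(571,238)),((32,90),wc(302,236))])}
def res(q,names,d=False):
    Z=R.from_euler('z',q[2],degrees=True).as_matrix(); r=[]
    for n in names:
        m,l=L[n]; P=np.array([[a/1000,b/1000,.04] for (a,b),_ in l])@Z.T+[q[0],q[1],0]
        r.append(proj(n,P,m)-np.array([v for _,v in l]))
    r=np.vstack(r); return r if d else r.ravel()
for names in (['top'],['side'],['wrist'],['top','side','wrist']):
    f=least_squares(res,[.5785,.2026,5],args=(names,),x_scale=[.01,.01,1]); print(names,f.x.round(4),np.sqrt((f.fun**2).mean()).round(2), res(f.x,names,True).round(1).tolist() if len(names)==1 else '')
# spanner in hand
SM=O@np.diag([-1,1,-1.])   # spanner x = -tool x ; spanner z=-tool y; spanner y=-tool z
X=np.c_[-O[:,0],-O[:,2],-O[:,1]]
def spt(v): return p+X@(np.array(v)/1000-G)
for v,px in (((19,12,8),(361,153)),((19,-12,8),(434,153)),((-19,12,8),(361,247)),((-19,-12,8),(434,247)),((-16,10,8),(369,247)),((-16,-10,8),(423,247))):
    print(v,proj('wrist',spt(v),mw)[0].round(1),wc(*px).round(1))
print('eye',spt((0,0,0)).round(4),'jaw',spt((-115,0,0)).round(4))
E
python3 fit3.py; python3 - <<'E'
import cv2
im=cv2.imread('pics/w11.png'); cv2.imwrite('pics/w11c.png',cv2.resize(im[80:280,200:420],None,fx=3.5,fy=3,interpolation=cv2.INTER_CUBIC))
E
```

```text
['top'] [0.5785 0.2026 5.0352] 0.37 [[-0.5, 0.2], [0.8, -0.4], [-0.1, -0.0], [-0.2, 0.2]]
['side'] [0.5769 0.1959 5.8093] 0.92 [[-1.3, 0.8], [-0.2, -1.5], [1.1, -0.1], [0.4, 0.8]]
['wrist'] [0.5787 0.2049 5.3676] 1.08 [[-0.2, 0.1], [1.7, -0.5], [1.0, 0.1], [-2.2, 0.5]]
['top', 'side', 'wrist'] [0.5788 0.2042 5.5315] 1.18 
(19, 12, 8) [256.4 108.7] [257.7 109.1]
(19, -12, 8) [309.4 108.8] [309.9 109.1]
(-19, 12, 8) [257.2 190.6] [257.7 176.3]
(-19, -12, 8) [308.5 190.6] [309.9 176.3]
(-16, 10, 8) [261.4 184.3] [263.4 176.3]
(-16, -10, 8) [304.3 184.3] [302.  176.3]
eye [0.6318 0.237  0.1702] jaw [0.5173 0.2267 0.1689]
```

View pics/w11c.png

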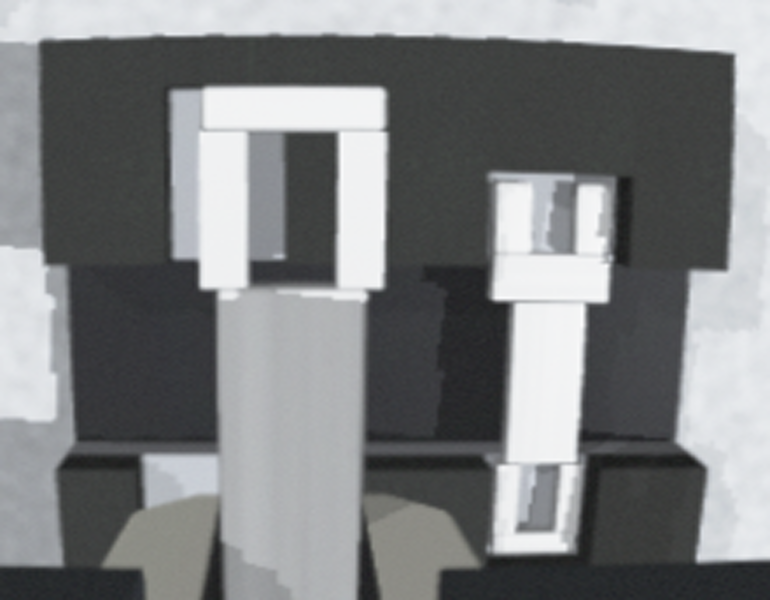

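```bash
python3 - <<'E'
import re
t=open('fit3.py').read()
t=t.replace("wc(297,131)","w2(40,42)").replace("wc(573,137)","w2(735,54)").replace("wc(571,238)","w2(728,268)").replace("wc(302,236)","w2(45,264)").replace("L={","w2=lambda x,y:(np.array([x,y])+.5)/[3.5,3]-.5+[200,80]\nL={",1)
open('fit3.py','w').write(t)
E
python3 fit3.py | head -4
sed -i 's/tc=.*/tc=np.array([.5787,.2035,0]); ty=5.2/' tr.py
python3 - <<'E'
from tr import *
s,p,O=st();print(tgt()); plan(tgt(.06),rotf(ty,0),4,-1)
E
```

```text
['top'] [0.5785 0.2026 5.0352] 0.37 [[-0.5, 0.2], [0.8, -0.4], [-0.1, -0.0], [-0.2, 0.2]]
['side'] [0.5769 0.1959 5.8093] 0.92 [[-1.3, 0.8], [-0.2, -1.5], [1.1, -0.1], [0.4, 0.8]]
['wrist'] [0.5789 0.206  5.26  ] 0.52 [[-0.2, -0.6], [0.3, -0.7], [0.2, 0.7], [-0.2, 0.7]]
['top', 'side', 'wrist'] [0.579  0.205  5.4901] 1.15 
[0.57564034 0.24539512 0.0064    ]
-0.0012,0.0214,-0.0034,0.05,-0.01,-0.16,-1, -0.0013,0.0213,-0.0034,0.05,-0.01,-0.16,-1, -0.0013,0.0214,-0.0035,0.05,-0.01,-0.16,-1, -0.0013,0.0213,-0.0035,0.05,-0.01,-0.16,-1,
```

Emit:
{"name": "carry_out", "arguments": {"motion": [-0.0013,0.0213,-0.004,0,0,-0.16,-1,-0.0013,0.0213,-0.004,0,0,-0.16,-1,-0.0013,0.0213,-0.004,0,0,-0.16,-1,-0.0013,0.02,-0.004,0,0,-0.16,-1,0,0,0,0,0,0,-1]}}

```text
t: 20.95
tool_pos: [0.5775, 0.248, 0.068]
orientation: [-0.092, 2.179, -2.169]
force: [-1.0, -0.2, -2.2]
opening: 0.0193
```

Emit:
{"name": "carry_out", "arguments": {"motion": [0,0,0,0,0,0,-1,0,0,0,0,0,0,-1,0,0,0,0,0,0,-1,0,0,0,0,0,0,-1,0,0,0,0,0,0,-1]}}

```text
t: 21.45
tool_pos: [0.5798, 0.2481, 0.0729]
orientation: [-0.085, 2.178, -2.165]
force: [-0.5, -0.0, -2.1]
opening: 0.0191
```

```bash
python3 - <<'E'
from tr import *
s,p,O=st(); print(s['t'],p,s['opening'],s['force'].round(1)); print('roterr',np.degrees(R.from_matrix(O.T@rotf(ty,0)).as_rotvec()).round(2))
m=cam('wrist'); im=imaging.read_camera('wrist'); cv2.imwrite('pics/w12.png',im); np.savez('w12.npz',K=m[0],p=m[1],O=m[2],tp=p,tO=O)
X=np.c_[-O[:,0],-O[:,2],-O[:,1]]
def spt(v): return p+X@(np.array(v)/1000-G)
for v in ((19,12,8),(19,-12,8),(-12,6,8),(12,6,8)): print(v,((proj('wrist',spt(v),m)[0]-[190,70]+.5)*[3.3,2.9]-.5).round(1))
cv2.imwrite('pics/w12c.png',cv2.resize(im[70:275,190:430],None,fx=3.3,fy=2.9,interpolation=cv2.INTER_CUBIC))
E
```

```text
21.45 [0.57981844 0.24807829 0.07292273] 0.019128701907195806 [-0.5 -0.  -2.1]
roterr [ 0.3  -0.13 -0.59]
(19, 12, 8) [220.5 113.2]
(19, -12, 8) [395.4 113.4]
(-12, 6, 8) [264.9 307.6]
(12, 6, 8) [264.2 156.9]
```

View pics/w12c.png

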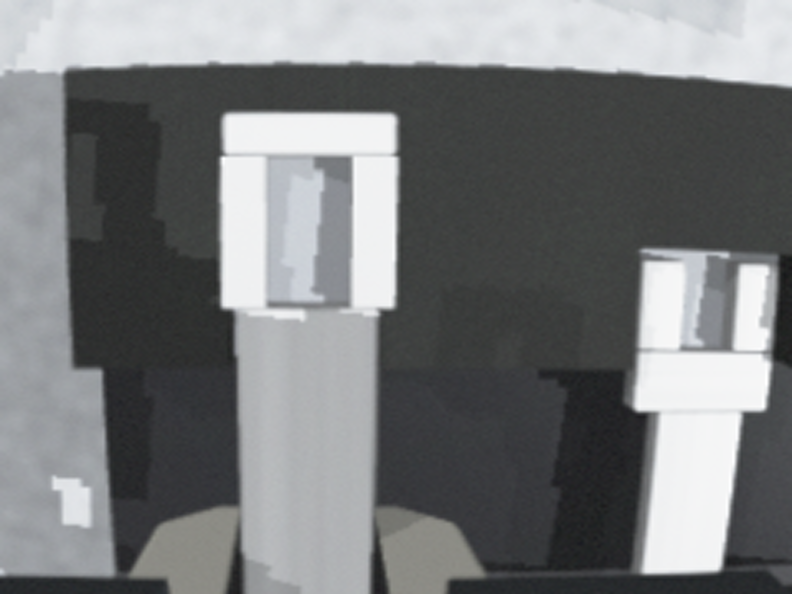

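```bash
cat > fit4.py <<'E'
from tr import *
from scipy.optimize import least_squares
z=np.load('w12.npz'); mw=(z['K'],z['p'],z['O']); p,O=z['tp'],z['tO']
w=lambda x,y:(np.array([x,y])+.5)/[3.3,2.9]-.5+[190,70]
A=onz('wrist',[w(66,71),w(72,367),w(600,73),w(790,88),w(560,369)],.04,mw); print(A.round(4).tolist())
d=A[0]-A[1]; e=A[0]-A[3]; c=A[1]-A[4]
print('len',np.linalg.norm(d),'yaw left edge',np.degrees(np.arctan2(d[1],d[0])),'yaw far',np.degrees(np.arctan2(-e[0],e[1])),'yaw channel',np.degrees(np.arctan2(-c[0],c[1])))
for yw in (4.8,5.2,5.6):
    Z=R.from_euler('z',yw,degrees=True).as_matrix()
    print(yw,[(A[i]-Z@np.array(t)).round(4)[:2].tolist() for i,t in ((0,(.1,.09,0)),(1,(.032,.09,0)))])
E
python3 fit4.py
```

```text
[[0.6699, 0.3045, 0.04], [0.6029, 0.2989, 0.04], [0.6793, 0.2007, 0.04], [0.683, 0.1594, 0.04], [0.6113, 0.2009, 0.04]]
len 0.06726248962774242 yaw left edge 4.7486792111287945 yaw far 5.15416098253134 yaw channel 4.9312842639674415
4.8 [[0.5778, 0.2064], [0.5785, 0.2065]]
5.2 [[0.5785, 0.2058], [0.5792, 0.2064]]
5.6 [[0.5792, 0.2051], [0.5798, 0.2062]]
```

```bash
sed -i 's/tc=.*/tc=np.array([.5784,.2060,0]); ty=5.05/; s/-61.25,-1.0,/-61.25,-.75,/' tr.py
python3 - <<'E'
from tr import *
s,p,O=st();print(p,tgt()); plan(tgt(.025),rotf(ty,0),4,-1)
E
```

```text
[0.5799471  0.2481062  0.07300136] [0.57542803 0.24815202 0.0064    ]
0.0012,0.0104,-0.0001,0.08,0.01,-0.15,-1, 0.0012,0.0104,-0.0001,0.08,0.01,-0.15,-1, 0.0012,0.0104,-0,0.08,0.01,-0.15,-1, 0.0012,0.0104,-0.0001,0.08,0.01,-0.15,-1,
```

Emit:
{"name": "carry_out", "arguments": {"motion": [0.0012,0.0104,0,0.1,0,-0.2,-1,0.0012,0.0104,0,0.1,0,-0.2,-1,0.0012,0.01,0,0.1,0,-0.2,-1,0.0012,0.008,0,0,0,-0.1,-1,0,0,0,0,0,0,-1]}}

```text
t: 22.0
tool_pos: [0.5743, 0.2475, 0.03]
orientation: [-0.101, 2.177, -2.179]
force: [-0.9, -0.4, -2.6]
opening: 0.0194
```

Emit:
{"name": "carry_out", "arguments": {"motion": [0,0,0,0,0,0,-1,0,0,0,0,0,0,-1,0,0,0,0,0,0,-1,0,0,0,0,0,0,-1,0,0,0,0,0,0,-1]}}

```text
t: 22.5
tool_pos: [0.5746, 0.2477, 0.0303]
orientation: [-0.1, 2.177, -2.179]
force: [1.1, -0.6, -2.0]
opening: 0.019
```

```bash
python3 - <<'E'
from tr import *
s,p,O=st(); print(s['t'],p,s['opening'],s['force'].round(1)); print('roterr',np.degrees(R.from_matrix(O.T@rotf(ty,0)).as_rotvec()).round(2))
print('err to target mm (tool)',(O.T@(tgt()-p)*1000).round(2)); plan(tgt(.015),rotf(ty,0),3,-1)
m=cam('wrist'); im=imaging.read_camera('wrist'); cv2.imwrite('pics/w13.png',im); np.savez('w13.npz',K=m[0],p=m[1],O=m[2],tp=p,tO=O)
X=np.c_[-O[:,0],-O[:,2],-O[:,1]]
def spt(v): return p+X@(np.array(v)/1000-G)
for v in ((19,12,8),(19,-12,8),(-12,6,8),(12,6,8)): print(v,((proj('wrist',spt(v),m)[0]-[190,70]+.5)*[3.3,2.9]-.5).round(1))
cv2.imwrite('pics/w13c.png',cv2.resize(im[70:275,190:430],None,fx=3.3,fy=2.9,interpolation=cv2.INTER_CUBIC))
a=imaging.read_camera('side');cv2.imwrite('pics/s13.png',cv2.resize(a[140:260,190:360],None,fx=4.5,fy=4.5,interpolation=cv2.INTER_CUBIC))
E
```

```text
22.5 [0.57456094 0.24766199 0.03030858] 0.019025676395738156 [ 1.1 -0.6 -2. ]
roterr [-0.03  0.02  0.21]
err to target mm (tool) [-0.99 23.9  -0.42]
-0.0003,0.003,-0.0001,-0.01,0.01,0.07,-1, -0.0003,0.003,-0.0002,-0.01,0.01,0.07,-1, -0.0003,0.0029,-0.0001,-0.01,0.01,0.07,-1, (19, 12, 8) [222.3 113.3]
(19, -12, 8) [397.2 113.5]
(-12, 6, 8) [266.7 307.7]
(12, 6, 8) [266. 157.]
```

View pics/w13c.png

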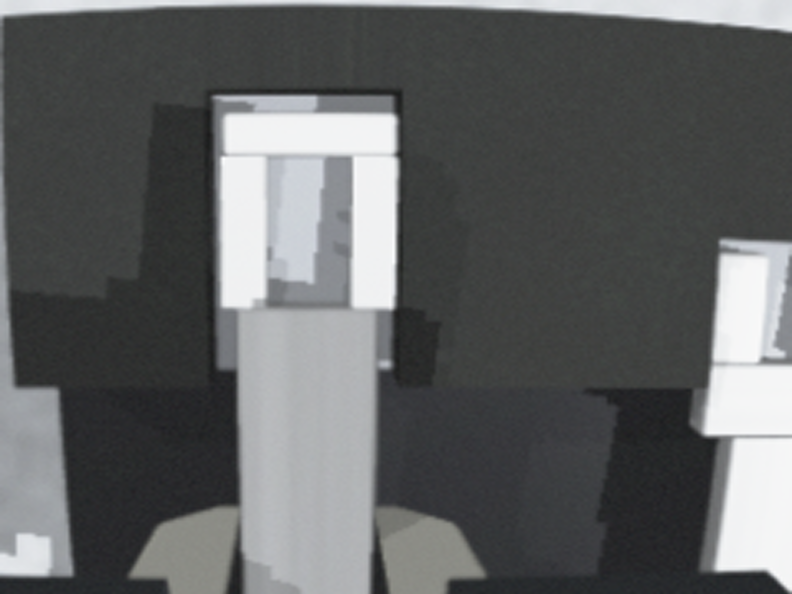

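View pics/s13.png

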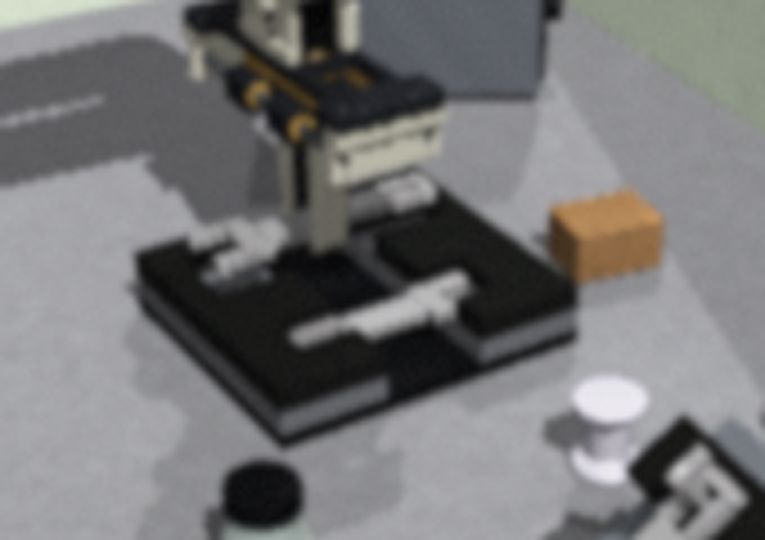

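```bash
python3 - <<'E'
from tr import *
z=np.load('w13.npz'); mw=(z['K'],z['p'],z['O'])
Z=R.from_euler('z',ty,degrees=True).as_matrix()
for v in ((.085,.058,.04),(.085,.028,.04),(.032,.058,.04),(.032,.028,.04)):
    print(v,((proj('wrist',tc+Z@np.array(v),mw)[0]-[190,70]+.5)*[3.3,2.9]-.5).round(1))
E
```

```text
(0.085, 0.058, 0.04) [208.   91.1]
(0.085, 0.028, 0.04) [406.1  91.4]
(0.032, 0.058, 0.04) [211.9 389.1]
(0.032, 0.028, 0.04) [401.3 389.3]
```

Emit:
{"name": "carry_out", "arguments": {"motion": [-0.0003,0.003,-0.0002,0,0,0.07,-1,-0.0003,0.003,-0.0002,0,0,0.07,-1,-0.0003,0.003,0,0,0,0.07,-1,0,0.002,0,0,0,0,-1,0,0,0,0,0,0,-1]}}

```text
t: 23.1
tool_pos: [0.5755, 0.2481, 0.0183]
orientation: [-0.096, 2.175, -2.176]
force: [-1.1, 0.6, -2.4]
opening: 0.0192
```

```bash
cat > chk2.py <<'E'
from tr import *
s,p,O=st(); print(s['t'],p,s['opening'],s['force'].round(1),s['wrist_torque'].round(2)); print('roterr',np.degrees(R.from_matrix(O.T@rotf(ty,0)).as_rotvec()).round(2))
print('err to target mm (tool)',(O.T@(tgt()-p)*1000).round(2))
E
python3 chk2.py; python3 - <<'E'
from h import *
im=imaging.read_camera('wrist'); cv2.imwrite('pics/w14c.png',cv2.resize(im[70:275,190:430],None,fx=3.3,fy=2.9,interpolation=cv2.INTER_CUBIC))
E
```

```text
23.1 [0.57546148 0.24814646 0.0182938 ] 0.019239385189898435 [-1.1  0.6 -2.4] [0.02 0.14 0.02]
roterr [-0.03  0.02 -0.03]
err to target mm (tool) [ 4.000e-02  1.189e+01 -1.000e-02]
```

View pics/w14c.png

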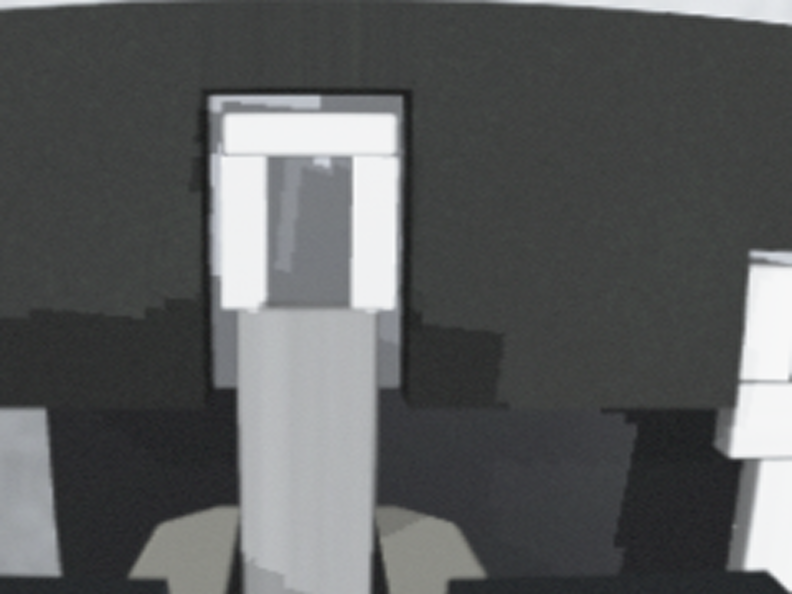

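Emit:
{"name": "carry_out", "arguments": {"motion": [0,0.002,0,0,0,0,-1,0,0.002,0,0,0,0,-1,0,0.002,0,0,0,0,-1,0,0.002,0,0,0,0,-1,0,0,0,0,0,0,-1]}}

```text
t: 23.65
tool_pos: [0.5757, 0.2482, 0.0099]
orientation: [-0.096, 2.175, -2.176]
force: [0.0, -0.9, -2.8]
opening: 0.0192
```

```bash
python3 chk2.py
```

```text
23.65 [0.57565092 0.2482001  0.009874  ] 0.01924335967602549 [ 0.  -0.9 -2.8] [-0.    0.15  0.01]
roterr [-0.03  0.03 -0.05]
err to target mm (tool) [0.23 3.47 0.03]
```

Emit:
{"name": "carry_out", "arguments": {"motion": [0,0.0006,0,0,0,0,-1,0,0.0006,0,0,0,0,-1,0,0.0006,0,0,0,0,-1,0,0.0006,0,0,0,0,-1,0,0.0004,0,0,0,0,-1]}}

```text
t: 24.15
tool_pos: [0.5758, 0.2482, 0.0071]
orientation: [-0.095, 2.175, -2.176]
force: [-0.2, -0.2, -2.2]
opening: 0.0195
```

```bash
python3 chk2.py
```

```text
24.15 [0.5758261  0.24824111 0.00705418] 0.019506836104145775 [-0.2 -0.2 -2.2] [ 0.06  0.14 -0.08]
roterr [-0.02  0.02 -0.07]
err to target mm (tool) [0.41 0.65 0.05]
```

Emit:
{"name": "carry_out", "arguments": {"motion": [0,0.0005,0,0,0,0,-1,0,0.0005,0,0,0,0,-1,0,0.0005,0,0,0,0,-1,0,0.0005,0,0,0,0,-1,0,0.0003,0,0,0,0,-1]}}

```text
t: 24.65
tool_pos: [0.576, 0.2483, 0.0052]
orientation: [-0.095, 2.175, -2.176]
force: [-2.0, -0.4, 2.3]
opening: 0.0193
```

```bash
python3 chk2.py
```

```text
24.65 [0.57597871 0.24831068 0.00519968] 0.019256653089134188 [-2.  -0.4  2.3] [-0.19  0.55  0.03]
roterr [-0.02  0.02 -0.08]
err to target mm (tool) [ 0.56 -1.2   0.11]
```

Emit:
{"name": "carry_out", "arguments": {"motion": [0,0,0,0,0,0,-0.4,0,0,0,0,0,0,-0.2,0,0,0,0,0,0,-0.1,0,0,0,0,0,0,-0.1,0,0,0,0,0,0,-0.1], "squeeze": 20}}

```text
t: 25.15
tool_pos: [0.5771, 0.2487, 0.0061]
orientation: [-0.092, 2.175, -2.174]
force: [-0.2, 0.9, -0.1]
opening: 0.0417
```

```bash
python3 chk2.py
```

```text
25.15 [0.57705378 0.24866227 0.00607411] 0.041652664692974836 [-0.2  0.9 -0.1] [ 0.02  0.07 -0.01]
roterr [ 0.01  0.03 -0.21]
err to target mm (tool) [ 1.66 -0.33  0.36]
```

Emit:
{"name": "carry_out", "arguments": {"motion": [0,-0.01,0,0,0,0,-0.1,0,-0.015,0,0,0,0,-0.1,0,-0.02,0,0,0,0,-0.1,0,-0.03,0,0,0,0,-0.1,0.01,-0.03,0,0,0,0,-0.1]}}

```text
t: 25.65
tool_pos: [0.5641, 0.2465, 0.1132]
orientation: [-0.1, 2.176, -2.18]
force: [-0.5, -0.6, 0.1]
opening: 0.0416
```

Emit:
{"name": "carry_out", "arguments": {"motion": [0.04,-0.02,0,0,0,0,-0.1,0.045,-0.01,0,0,0,0,-0.1,0.045,0,0,0,0,0,-0.1,0.04,0,0,0,0,0,-0.1,0,0,0,0,0,0,-0.1]}}

```text
t: 26.15
tool_pos: [0.3942, 0.2327, 0.1573]
orientation: [-0.079, 2.175, -2.165]
force: [0.2, 0.5, -0.4]
opening: 0.0417
```

```bash
python3 chk2.py; python3 - <<'E'
from h import *
a=imaging.read_camera('side');cv2.imwrite('pics/s15.png',cv2.resize(a[140:400,190:450],None,fx=2.3,fy=2.3,interpolation=cv2.INTER_CUBIC))
b=imaging.read_camera('top');cv2.imwrite('pics/t15.png',cv2.resize(b[140:260,160:430],None,fx=2.9,fy=2.9,interpolation=cv2.INTER_CUBIC))
w=imaging.read_camera('wrist');cv2.imwrite('pics/w15.png',cv2.resize(w,(784,588)))
E
```

```text
26.15 [0.394185   0.23270311 0.15732053] 0.04170639448398829 [ 0.2  0.5 -0.4] [0.01 0.16 0.01]
roterr [ 0.25 -0.07 -0.83]
err to target mm (tool) [-179.69  153.54    1.01]
```

View pics/s15.png

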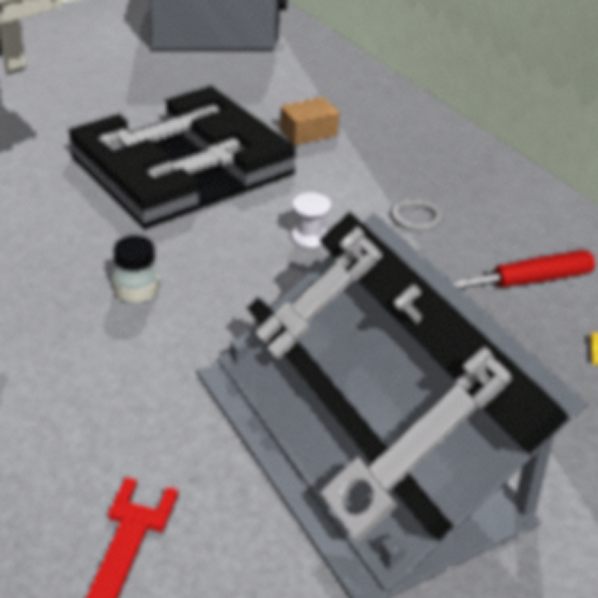

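View pics/t15.png

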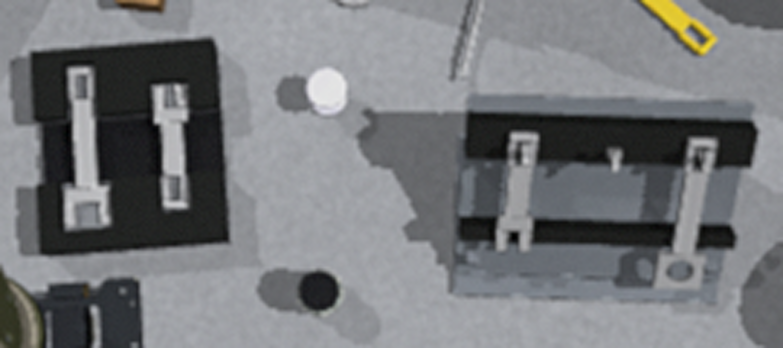

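View pics/w15.png

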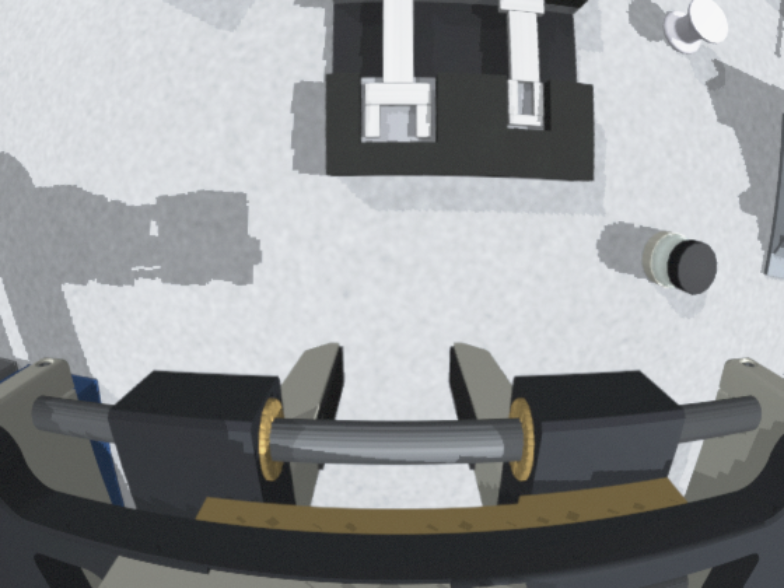

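```bash
python3 -c "
from plant import robot
s=robot.read_state(); print(s['t'],abs(s['dq']).max(),s['force']); print(robot.close_job())"
```

```text
26.3 0.04309274520849346 [ 0.08845682 -0.67263959 -0.38663686]
the job is handed in; nothing more can be done
None
```

The long open-jaw spanner was on the middle peg. It now lies flat in the long compartment, eye in the narrow end and jaw in the wide end, and the job was handed in at 26.3 s.

- **Freeing it:** I lifted the spanner 7 mm off the bars and felt the upper stop at about 4.5 N. I came back about 4 mm and drew it off square to the board; none of the readings between moves showed contact with the tip.
- **Laying it down:** I lowered it until it touched the floor at about 4.5 N, let go and backed away.
- **Last checks:** The side, top and wrist pictures show it seated in the compartment and the middle peg empty. The short and ring spanners are still on their pegs. The stored spanner, jar, stub and the other things visible in those pictures appear undisturbed. At hand-in the gripper was clear with no contact force.

Several checks failed or disagreed along the way:

- **Wrist limit:** My first approach ran into the last joint's limit, so I turned the gripper half a turn and approached again.
- **First grasp missed:** The fingers closed in the air above the shank. The pictures show the real fingertips about 8 to 11 mm short of the reported tool point, not 19 mm ahead of it. I allowed for this and the second grasp held.
- **Tray position:** The three cameras gave the tray's y as 0.196 (side), 0.203 (top) and 0.206 m (wrist). I used the wrist value, because that camera saw the spanner and the compartment together, and the spanner went in centred.

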